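Feed a tin round the guide track to its end stop

TASK

Stand the green tin that is to the right of the board in the flared mouth of the guide track, then slide it along the board between the rails, round the bend and past the spring roller until it presses firmly against the rubber buffer, and leave it there, upright and seated between roller and buffer. Keep it down on the board all the way instead of lifting it over the rails, feel your way so that it never jams in the rails (push with no more than about 12 N there), and do not disturb the jar of bolts or the roll of tape.

Things in the scene. Friction and masses are not known exactly. Their poses are not given: they have to be found in the camera images.
- tin: closed green tin of rubbing paste, upright cylinder 54 mm in diameter, 61 mm high, about 0.16 kg; origin at the centre of its underside; starts standing on the bench to the right of the board
- board: plywood board 300 mm (its x) by 330 mm (its y), 30 mm thick, fixed to the bench, with a guide track on it; origin at the centre of its underside, z up. The tin slides on its upper face in a channel 57.6 mm wide between aluminium rails 4 mm thick; rails and all else on the board rise only 18 mm above that face. Rails, roller and buffer are adjustable, see the points: exact places unmeasured
- mouth (a point): good set-down point for the tin on the board's upper face, in the flared mouth (board x -75, y -112 mm). From here the channel narrows over 47 mm (about 97 mm wide inside at its open end) and runs straight along the board's +y for 122 mm to the start of the bend. Nominal: belongs to the board; see bend for the shift of the rails
- bend (a point): nominal centre of the quarter bend (board x 15, y 10 mm), centre-line radius 90 mm: it turns from heading +y at board (-75, 10) to heading +x at (15, 100). The whole rail frame sits in slotted holes and is shifted from nominal by up to 9 mm along the board's diagonal, to +x+y or -x-y; unmeasured, to be found by contact. It does not move under the forces allowed
- exit (a point): nominal start of the exit run on its centre line (board x 15, y 100 mm), which goes straight along the board's +x. A blue carriage at its end holds roller and buffer; besides the rail shift it may be set anywhere in 18 mm along x, unmeasured and firmly clamped: the tin seated against the buffer has its axis at board x between about 66 and 98 mm (51 to 83 mm past this point)
- roller (a joint): polished steel roller, 14 mm in diameter, 18 mm high, on a light spring (0.3 N/mm, 0.6 N preload) that juts from the left (+y) into the exit run, 13 mm before the axis of the seated tin; value in m: 0 = fully out, 0.005 or more while the tin's widest part passes it, about 0.002 when the tin is seated between roller and buffer. Passing it takes some 2 to 5 N; rails and roller are slippery (friction about 0.1)
- buffer (a joint): black rubber buffer on the blue carriage at the end of the exit run, facing the tin, 7 to 18 mm above the board's face, on a stiff spring (3 N/mm, 1 N preload, 7 mm travel); value in m: 0 = not pressed, grows as the tin is pressed home; firmly pressed is 0.001 or more, some 6 to 10 N of push by the hand, roller and friction included
- jar: brown jar of bolts with a tin lid, 63 mm in diameter, 79 mm high, standing beyond the tin's start; origin at the centre of its underside; leave it alone
- tape: roll of masking tape lying flat, 104 mm in diameter, 25 mm high, left of the board; origin at the centre of its underside; leave it alone
There are look-alikes about, which are no part of the job. What is shaped like the tin but orange or red is not meant.

How it is judged:
By the outcome, as a careful person would: the job done as asked, in the order asked, and still so for the second after the job is handed in, with the robot touching nothing.
It also fails if it takes over 70 s, if anything falls off the work surface, if the arm or the gripper's body presses on something with over 40 N, if the wrist force passes 120 N, or if a joint passes its speed limit or range.

ROBOT

A 7-joint arm with a two-finger parallel gripper is mounted at the origin on a cart in front of the work surface, level with it; the furniture and walls round the work are solid. World frame = base frame: x ahead of the robot, y to its left, z up, the work surface at z = 0. Lengths are in mm, angles in rad, forces in N, time in s.
With the tool pointing down it reaches from about 400 to 875 mm from the base axis. Payload 4.4 kg.
Tool frame: the origin (TCP) lies at the very end of the fingers, on their centre line; the grasp point (between the pads) lies 19 mm behind it; z points along the fingers, y is the direction in which the jaws open and shut (so a half turn about z gives the same grasp; the last joint's range is limited). The gripper opens to 85 mm and grips with 20 to 120 N. Pads are 22 mm wide; open, the fingers measure 114 mm over their backs; the gripper's body (76 mm by 85 mm) begins 54 mm behind the grasp point. The pads swing forward as they close: fully open they stand 13 mm farther back than shut.
Start: joints at [-1.226, 0.628, 0.038, 1.517, -0.027, 0.996, -0.02], TCP at [259.551, 595.945, 231.313] pointing down, gripper open.
Joint ranges: [-3.06, 3.06], [-0.37, 2.12], [-1.25, 1.32], [0.18, 2.47], [-1.1, 4.24], [0.23, 1.98], [-2.94, 2.94]. Speed limits (rad/s): [2.57, 2.57, 3.14, 3.14, 3.14, 3.14, 3.14].

INTERFACE

Orientations are given as [roll, pitch, yaw] about the fixed x, y, z axes, in that order (R = Rz(yaw) Ry(pitch) Rx(roll)).
In Python, from cell import ctrl gives the robot as it stands. The module is installed in compiled form; this text tells all that it offers.
- The arm moves only by the shell command python3 -m jog 'ROWS'. ROWS is text: rows parted by semicolons, each of 7 numbers parted by spaces: the shift along the tool's x, y, z in mm, then the turn, a rotation vector about the tool's x, y, z in degrees, then the opening, from -1 (shut) to 1 (fully open). In form: x y z wx wy wz claw; .... A call has 1 to 8 rows; each row is the pose to reach, as a shift and turn from the pose commanded when the call began, along the tool's axes at that moment; what a row does not reach only later rows make up. A row lasts 1/8 s, in which the tool goes at most 62.5 mm and 10.7 degrees, less where a joint would pass 70% of its speed; a pose out of reach is approached as far as the arm can. A call with a gripper value outside its range is refused whole. The fingers move at their own pace and stop on an object; the grip force is fixed at half the most. Time passes only in rows, so rows that repeat a pose let the fingers close. It gives the time, the measured TCP pose, the force and the opening at its end, in the units of the state.
- ctrl.read_state(): the state, without advancing time (a new reading comes with each control period).
- ctrl.get_image(name): name is "scene" or "top"; returns a dict with "image" (384x512x3 uint8, red, green, blue), "z_map" (384x512 float32, mm along the optical axis (not along the pixel's ray), 0 where there is no reading), "vertical_fov" (degrees; the focal length in pixels is half the picture's height over the tangent of half this angle, whatever the lens; pixels are square), "cx", "cy" (the principal point, pixels), "k1" (the pictures are not rectified: a ray, as slopes to the right and down, at radius r is drawn at 1 + k1 r^2 times it, then the intrinsics apply), "extrinsics" (4x4, takes a point from world to camera coordinates). Camera axes: x right, y down, z forward; pixel columns grow to the right and rows downward; lengths in mm; the calibration is good to about 2 mm. A picture is of the moment at which its call begins.
- ctrl.finish_job(): hands the job in, once; it reports no verdict.
The state is a dict: "clock": time; "qpos": joint angles; "qd": joint speeds; "tau": joint torques, N m; "eef_pos": TCP position; "tool_rot": TCP orientation; "force": force on the tool from outside, world axes, zero at the start; "torque": the same for the moment, N m; "width": finger opening in mm.
Only numpy, scipy, OpenCV 4.12 (cv2) and the standard library are available. Lean on these libraries where they do the work, as an engineer would, in place of code of your own. Each camera call takes 0.05 s, during which the arm holds its last target.

## Working session

There is one attempt and no reset: what is moved stays moved. The work goes in short steps, Python scripts to look and compute and a shell command to move; the robot and the scene stay as the last step left them, time stands still between calls to the robot, and variables do not carry over. Pictures are saved under pics/ and viewed, and the job is handed in when it is done.

```bash
mkdir -p pics; ls; python3 - <<'E'
from cell import ctrl
import cv2,json
s=ctrl.read_state();print(s)
for n in("scene","top"):
    d=ctrl.get_image(n);cv2.imwrite(f"pics/{n}0.png",d["image"][:,:,::-1])
    print(n,{k:v for k,v in d.items() if k not in("image","z_map")})
E
```

```text
pics
{'clock': 0.0, 'qpos': array([-1.22584135,  0.62937132,  0.03842009,  1.51836021, -0.02705545,
        0.99626292, -0.02003187]), 'qd': array([ 0.00068586, -0.00087142,  0.00114184, -0.00086798, -0.00067558,
        0.00167866,  0.00116536]), 'tau': array([-1.27002013e-04, -5.63409877e+01,  1.22627735e+00, -1.93446922e+01,
        1.10530943e-02,  1.06726433e-02, -4.03879511e-06]), 'eef_pos': array([259.24825307, 595.39500077, 230.37481817]), 'tool_rot': array([-3.13970729e+00, -3.34309277e-05,  2.73079347e+00]), 'force': array([-0.30426584, -0.40977063, -0.54604511]), 'torque': array([ 0.00767412,  0.01698676, -0.06618248]), 'width': 85.55251381942226}
scene {'vertical_fov': 57.302649031101986, 'cx': 255.64172902031976, 'cy': 195.32558892716648, 'k1': -0.041318809590604924, 'extrinsics': array([[ 8.10353292e-01, -5.85563506e-01,  2.10457069e-02,
        -4.55097982e+02],
       [-3.36239414e-01, -4.94132164e-01, -8.01733410e-01,
         2.13315253e+02],
       [ 4.79865187e-01,  6.42610912e-01, -5.97311156e-01,
         9.41083311e+02],
       [ 0.00000000e+00,  0.00000000e+00,  0.00000000e+00,
         1.00000000e+00]])}
top {'vertical_fov': 47.12125665015309, 'cx': 257.4674825818972, 'cy': 195.91895415498027, 'k1': -0.16030142211878534, 'extrinsics': array([[-8.94318943e-03, -9.99936054e-01,  6.92148687e-03,
        -2.82594226e+01],
       [-9.94918751e-01,  8.20372596e-03, -1.00346286e-01,
         5.62766245e+02],
       [ 1.00283087e-01, -7.78373292e-03, -9.94928498e-01,
         1.72356594e+03],
       [ 0.00000000e+00,  0.00000000e+00,  0.00000000e+00,
         1.00000000e+00]])}
```

View pics/scene0.png

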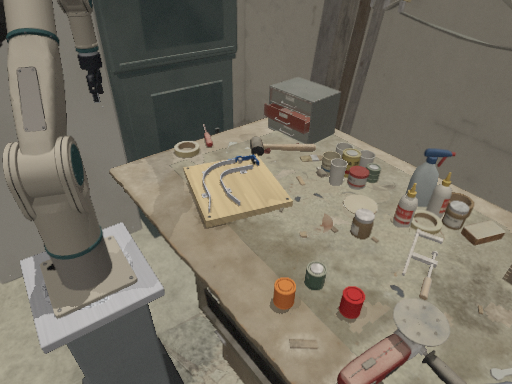

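View pics/top0.png

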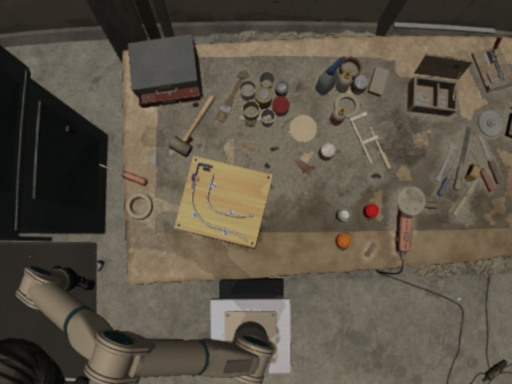

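The candidates shaped like the tin are, in the scene and top views:
- Dark green: scene (316,275), top (344,215).
- Orange: scene (285,293), top (344,241).
- Red: scene (351,302), top (372,211).

The green one fits the description, standing right of the board with the jar (scene (363,222)) beyond it. I'll enlarge it to confirm and measure.

```bash
cat > h.py <<'E'
import numpy as np,cv2
from cell import ctrl
def cam(d):
    h=d["image"].shape[0];f=h/2/np.tan(np.radians(d["vertical_fov"])/2)
    return f,d["cx"],d["cy"],d["k1"],np.array(d["extrinsics"])
def ray(d,u,v):
    f,cx,cy,k1,E=cam(d)
    u=np.asarray(u,float);v=np.asarray(v,float)
    xd=(u-cx)/f;yd=(v-cy)/f;x,y=xd,yd
    for _ in range(30):
        s=1+k1*(x*x+y*y);x=xd/s;y=yd/s
    return x,y
def at_z(d,u,v,z):
    E=cam(d)[4];R,t=E[:3,:3],E[:3,3];x,y=ray(d,u,v)
    D=np.stack([x,y,np.ones_like(x)],-1)@R;C=-R.T@t
    return C+D*((z-C[2])/D[...,2])[...,None]
def cloud(d):
    h,w=d["z_map"].shape;u,v=np.meshgrid(np.arange(w),np.arange(h))
    E=cam(d)[4];R,t=E[:3,:3],E[:3,3];x,y=ray(d,u,v);z=d["z_map"]
    P=np.stack([x*z,y*z,z],-1);P=(P-t)@R;P[z==0]=np.nan
    return P
def proj(d,P):
    f,cx,cy,k1,E=cam(d);p=np.asarray(P,float)@E[:3,:3].T+E[:3,3]
    x=p[...,0]/p[...,2];y=p[...,1]/p[...,2];s=1+k1*(x*x+y*y)
    return np.stack([cx+f*x*s,cy+f*y*s],-1)
E
python3 - <<'E'
from h import *
import pickle
D={n:ctrl.get_image(n) for n in("scene","top")}
pickle.dump(D,open("d0.pkl","wb"))
def crop(n,x0,y0,w,h,k):return cv2.resize(D[n]["image"][y0:y0+h,x0:x0+w,::-1],None,fx=k,fy=k,interpolation=cv2.INTER_CUBIC)
cv2.imwrite("pics/c1.png",np.hstack([crop("scene",265,205,110,120,3.6)[:430],crop("top",310,135,90,120,3.6)[:430]]))
cv2.imwrite("pics/c2.png",np.vstack([crop("scene",170,130,130,100,5.6)[:300*2]])[:600])
cv2.imwrite("pics/c3.png",crop("top",165,140,120,110,5.4))
for n,uvs in dict(scene=[(316,268),(363,215),(285,283),(351,293)],top=[(344,215),(328,151),(344,241),(372,211)]).items():
    P=cloud(D[n])
    for u,v in uvs: print(n,u,v,np.round(P[v,u],1))
E
```

```text
scene 316 268 [ 481.1 -372.6   62.3]
scene 363 215 [ 726.2 -313.6   81.9]
scene 285 283 [ 386.6 -362.7   59.8]
scene 351 293 [ 496.7 -477.7   60.4]
top 344 215 [ 481.5 -372.    57.6]
top 328 151 [ 731.7 -310.9   83.2]
top 344 241 [ 379.7 -367.9   65.4]
top 372 211 [ 495.2 -481.8   68.8]
```

View pics/c1.png

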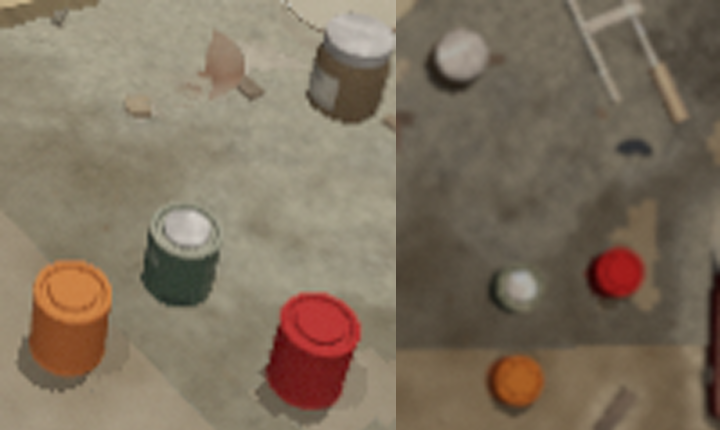

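View pics/c2.png

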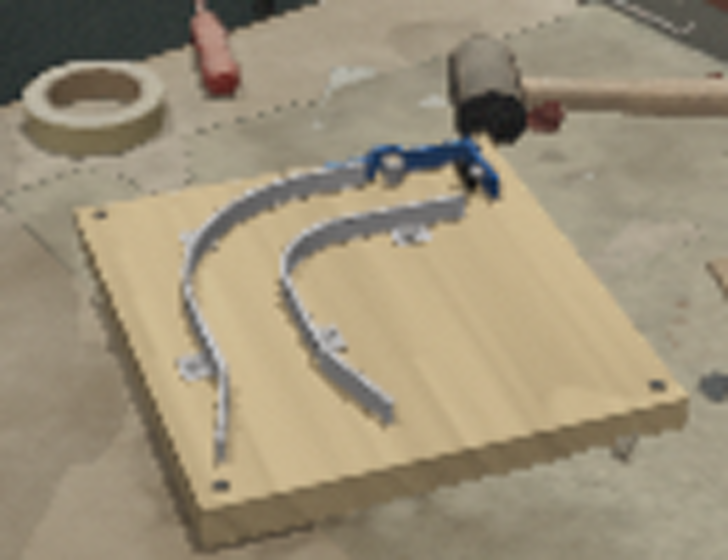

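View pics/c3.png

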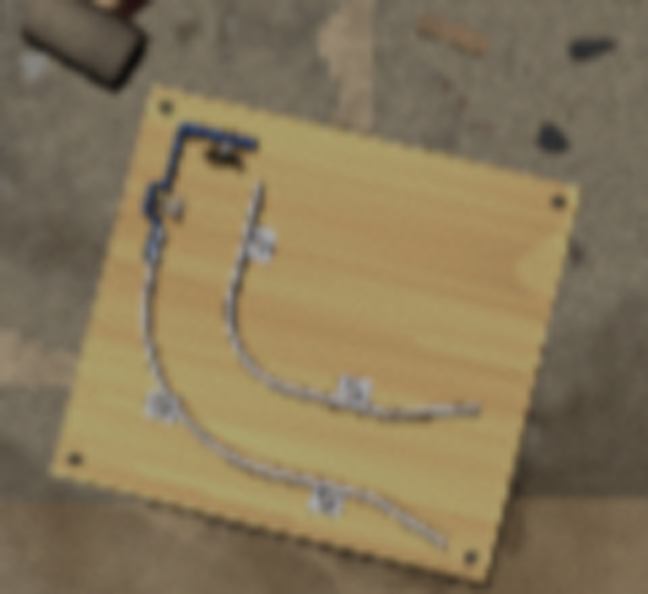

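The crop confirms it. The dark green tin with the pale lid is between the orange (front) and red (right) look-alikes, and the brown jar is beyond it. The mouth opens towards the right of the board, and the blue carriage is at the far left. Next I'll measure the tin and board poses precisely.

```bash
cat > fit.py <<'E'
from h import *
import pickle
from scipy.optimize import least_squares
D=pickle.load(open("d0.pkl","rb"))
# tin: lid ring + body silhouettes -> use clouds of lid points
for n,(u,v) in dict(scene=(316,268),top=(344,215)).items():
    P=cloud(D[n]);x=P[v-20:v+21,u-20:u+21].reshape(-1,3);c=np.array([481,-372])
    m=(np.hypot(*(x[:,:2]-c).T)<40)&(x[:,2]>45)&(x[:,2]<75)
    print(n,m.sum(),np.nanmedian(x[m],0),(np.nanmin(x[m],0)+np.nanmax(x[m],0))/2,np.nanmax(x[m],0)-np.nanmin(x[m],0))
# board: depth heights
P=cloud(D["top"]);img=D["top"]["image"]
hsv=cv2.cvtColor(img,cv2.COLOR_RGB2HSV)
m=((hsv[...,0]>12)&(hsv[...,0]<28)&(hsv[...,1]>85)&(hsv[...,2]>120)).astype(np.uint8)
n,l,st,ce=cv2.connectedComponentsWithStats(m[140:255,165:290]);i=1+np.argmax(st[1:,4]);print("board mask",st[i])
mm=(l==i).astype(np.uint8);cn,_=cv2.findContours(mm,cv2.RETR_EXTERNAL,cv2.CHAIN_APPROX_NONE)
c=max(cn,key=cv2.contourArea)[:,0]+[165,140];hull=cv2.convexHull(c.astype(np.int32))[:,0]
print("depth z on board",np.nanmedian(P[140:255,165:290][l==i],0))
W=at_z(D["top"],c[:,0],c[:,1],30)[:,:2].astype(np.float32)
print(cv2.minAreaRect(W), cv2.boxPoints(cv2.minAreaRect(W)))
E
python3 fit.py
```

```text
scene 337 [ 476.89475769 -377.51756977   60.27737042] [ 481.47010597 -373.35666383   54.87824059] [52.7971316  54.9868081  19.71582369]
top 146 [ 485.07384552 -371.67594905   58.7136715 ] [ 485.16645907 -372.60759566   58.74009376] [47.93920633 49.03221817 23.82037651]
board mask [  10   16   98   91 5471]
depth z on board [544.41288201  92.39138774  30.2103823 ]
((544.6235961914062, 103.72478485107422), (330.8358459472656, 301.49609375), 76.03076934814453) [[358.40186  -20.410294]
 [650.9813   -93.19168 ]
 [730.84534  227.85986 ]
 [438.26587  300.64124 ]]
```

```bash
cat >> h.py <<'E'
def board(c=(544.6,103.7),a=-13.97):
    a=np.radians(a);B=np.array([[np.cos(a),-np.sin(a)],[np.sin(a),np.cos(a)]])
    return lambda p:np.asarray(p,float)@B.T+np.array(c)
def rails(s=0.0,h=28.8):
    out=[]
    for sg in(1,-1):
        r=90+sg*h; pts=[]
        pts.append((-75-sg*48.5,-112)) if 0 else None
        pts+= [(-75-sg*h-sg*19.7,-112),(-75-sg*h,-65)] if 1 else []
        t=np.linspace(np.pi,np.pi/2,25);pts+=[(15+r*np.cos(q),10+r*np.sin(q)) for q in t]
        pts.append((60,100+sg*h))
        out.append(np.array(pts)+s/np.sqrt(2))
    return out
E
cat > ov.py <<'E'
from h import *
import pickle,sys
D=pickle.load(open("d0.pkl","rb"));w=board()
R=np.array([(-150,-165),(150,-165),(150,165),(-150,165),(-150,-165)])
def draw(n,x0,y0,ww,hh,k,s,fn):
    im=cv2.resize(D[n]["image"][y0:y0+hh,x0:x0+ww,::-1],None,fx=k,fy=k,interpolation=cv2.INTER_CUBIC)
    def pl(p2,z,col):
        p=proj(D[n],np.c_[w(p2),np.full(len(p2),z)])
        q=((p-[x0,y0]+.5)*k-.5)
        cv2.polylines(im,[np.int32(np.round(q*16))],False,col,1,cv2.LINE_AA,4)
    pl(R,30,(0,0,255))
    for r in rails(s,28.8): pl(r,48,(255,0,255))
    for r in rails(s,32.8): pl(r,48,(255,255,0))
    cv2.imwrite(fn,im)
s=float(sys.argv[1])
draw("top",170,150,110,100,6,s,f"pics/ovt{s:g}.png")
draw("scene",175,140,125,90,6,s,f"pics/ovs{s:g}.png")
E
python3 ov.py 0
```

```text
(no output)
```

View pics/ovt0.png

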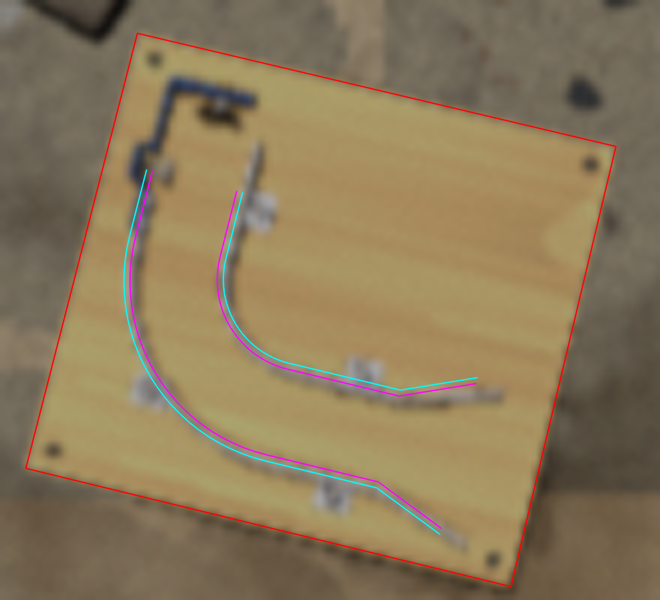

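View pics/ovs0.png

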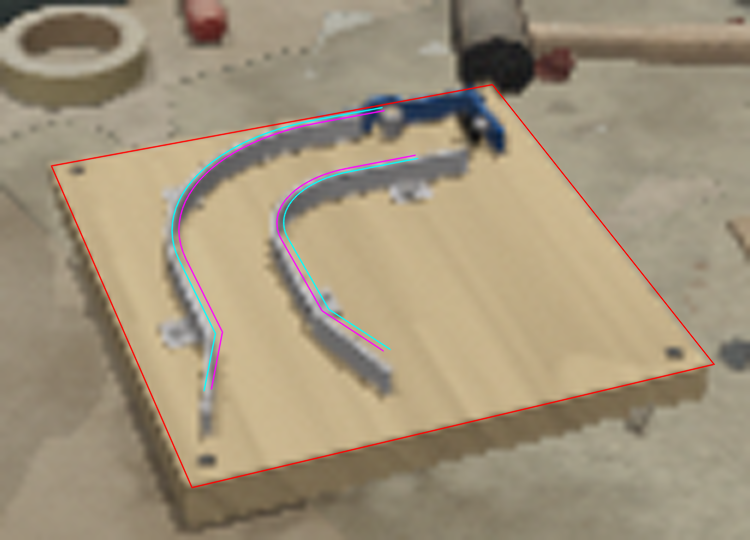

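```bash
python3 ov.py -7; python3 ov.py -9
```

```text
(no output)
```

View pics/ovt-7.png

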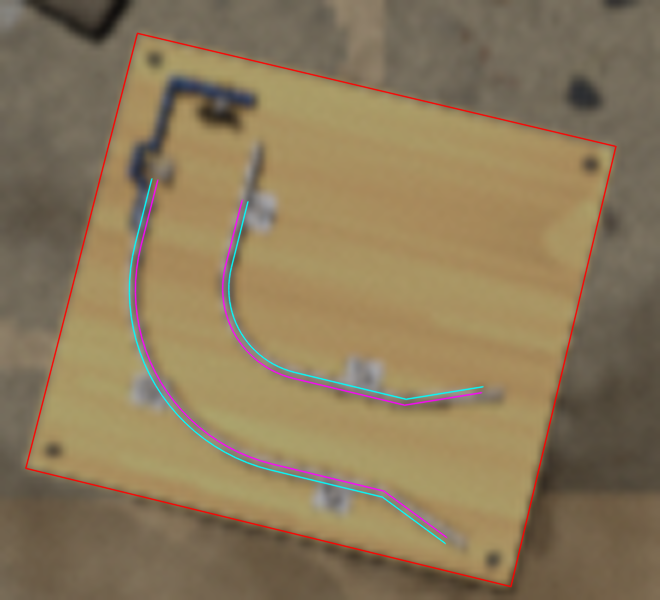

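View pics/ovs-7.png

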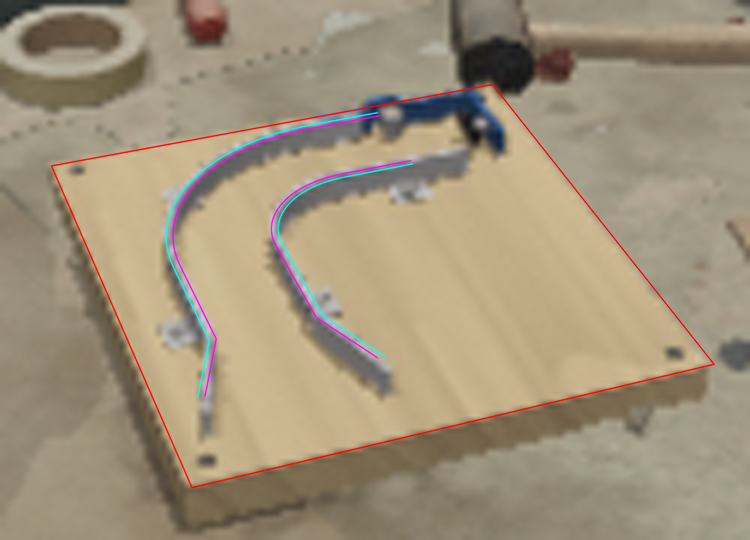

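View pics/ovt-9.png

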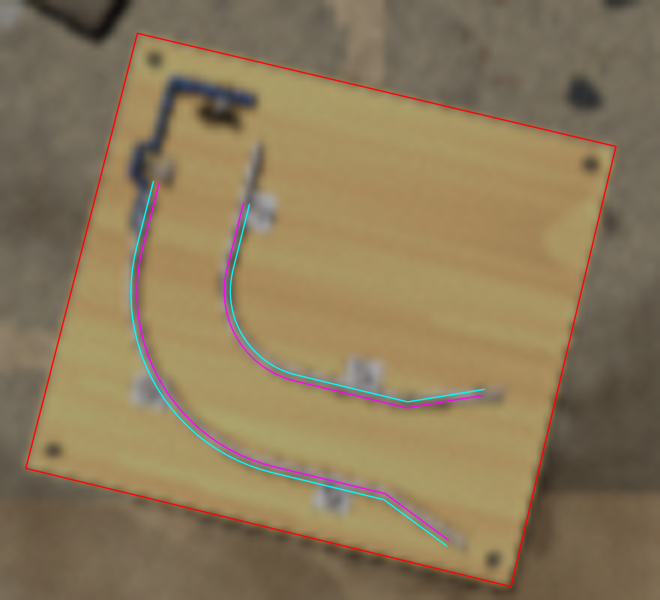

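The board fits well: centre about (544.6, 103.7), yaw -13.97°. The rails look shifted towards -x-y by about 7 mm along the diagonal, to be confirmed by contact. A tool yaw of 76.03° gives tool x = board +y, tool y = board +x and z down, so I'll use that throughout.

```bash
cat > to.py <<'E'
# usage: to.py x y z yawdeg  -> shift/turn in tool axes from measured pose
import sys
from h import *
from scipy.spatial.transform import Rotation as Ro
def info(t,yaw=76.03):
    s=ctrl.read_state();R=Ro.from_euler("xyz",s["tool_rot"])
    T=Ro.from_euler("xyz",[180,0,yaw],degrees=True)
    sh=R.inv().apply(np.array(t)-s["eef_pos"]);rv=np.degrees((R.inv()*T).as_rotvec())
    return s,sh,rv
if __name__=="__main__":
    a=[float(x) for x in sys.argv[1:]]
    for k in range(0,len(a),4):
        s,sh,rv=info(a[k:k+3],a[k+3]);print(np.round(sh,1),np.round(rv,2))
E
python3 to.py 560 250 231 96 590 -100 231 76.03 481 -372.5 150 76.03
```

```text
[-413.6 -196.8   -0. ] [-6.000e-02  3.000e-02  6.046e+01]
[-5.809e+02 -5.057e+02  3.000e-01] [-5.000e-02  4.000e-02  8.043e+01]
[-589.8 -799.    81.6] [-5.000e-02  4.000e-02  8.043e+01]
```

```bash
python3 -m jog '-55 -26 0 0 0 8 1; -110 -52 0 0 0 16 1; -165 -78 0 0 0 24 1; -220 -105 0 0 0 32 1; -275 -131 0 0 0 40 1; -330 -157 0 0 0 48 1; -386 -184 0 0 0 56 1; -425 -220 0 0 0 64 1'; python3 to.py 590 -100 231 76.03 481 -372.5 150 76.03
```

```text
clock: 1.2
eef_pos: [563.3, 222.5, 231.2]
tool_rot: [3.14, 0.0, 1.608]
force: [-0.3, -0.4, 0.3]
width: 85.3
[-3.232e+02  1.460e+01  3.000e-01] [7.000e-02 1.000e-02 1.612e+01]
[-591.4 -104.6   81.2] [7.000e-02 1.000e-02 1.612e+01]
```

```bash
python3 -m jog '-59 -10 0 0 0 4 1; -118 -20 0 0 0 8 1; -177 -30 0 0 0 12 1; -236 -40 0 0 0 16.1 1; -295 -50 10 0 0 16.1 1; -354 -60 20 0 0 16.1 1; -413 -71 30 0 0 16.1 1; -472 -82 40 0 0 16.1 1';  python3 -m jog '-59 -10 20 0 0 0 1; -118 -22 40 0 0 0 1; -118 -22 40 0 0 0 1'; python3 to.py 481 -372.5 150 76.03
python3 - <<'E'
from h import *
import pickle
D={n:ctrl.get_image(n) for n in("scene","top")}
pickle.dump(D,open("d1.pkl","wb"))
n="scene";x0,y0,w,h,k=255,190,130,130,4.5
cv2.imwrite("pics/g1.png",cv2.resize(D[n]["image"][y0:y0+h,x0:x0+w,::-1],None,fx=k,fy=k,interpolation=cv2.INTER_CUBIC))
E
```

```text
clock: 2.2
eef_pos: [499.4, -252.2, 190.9]
tool_rot: [3.141, -0.0, 1.333]
force: [0.2, 0.5, 0.3]
width: 85.3
clock: 2.58
eef_pos: [445.5, -365.5, 150.1]
tool_rot: [-3.138, 0.003, 1.323]
force: [0.5, 0.3, 0.5]
width: 85.6
[ 2.  36.1 -0. ] [-0.19  0.17 -0.24]
```

View pics/g1.png

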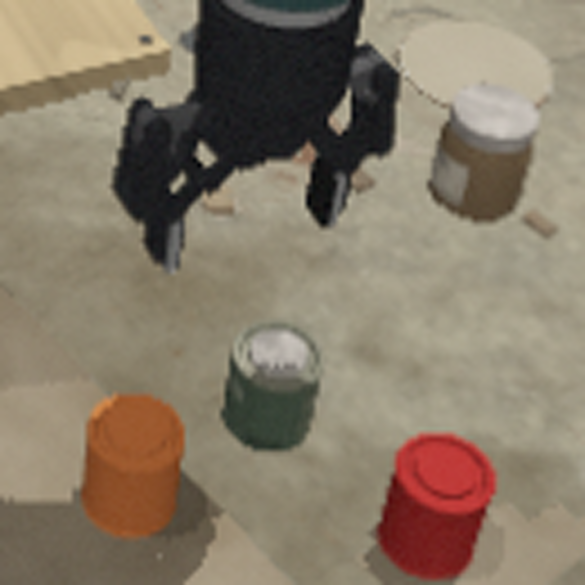

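```bash
cat > tin.py <<'E'
from h import *
import pickle
from scipy.optimize import minimize
D=pickle.load(open("d0.pkl","rb"))
t=np.linspace(0,2*np.pi,48,endpoint=False)
def sil(d,c,shape,x0,y0,k,zb=0):
    P=np.r_[np.c_[c[0]+27*np.cos(t),c[1]+27*np.sin(t),0*t+zb],np.c_[c[0]+27*np.cos(t),c[1]+27*np.sin(t),0*t+61+zb]]
    q=(proj(d,P)-[x0,y0]+.5)*k-.5
    h=cv2.convexHull(np.int32(np.round(q*16)));m=np.zeros(shape,np.uint8);cv2.fillConvexPoly(m,h,1,cv2.LINE_8,4);return m
for n,(u,v) in dict(scene=(316,274),top=(344,215)).items():
    d=D[n];x0,y0,k=u-24,v-24,4
    I=cv2.resize(d["image"][y0:y0+48,x0:x0+48],None,fx=k,fy=k,interpolation=cv2.INTER_CUBIC).astype(float)
    Z=cv2.resize(np.nan_to_num(cloud(d)[y0:y0+48,x0:x0+48,2]).astype(np.float32),None,fx=k,fy=k)
    lab=cv2.cvtColor(I.clip(0,255).astype(np.uint8),cv2.COLOR_RGB2LAB).astype(float)
    # score: inside-mask vs border ring gradient: use grabcut
    best=None
    m0=sil(d,(481,-372),I.shape[:2],x0,y0,k)
    g=np.where(cv2.dilate(m0,np.ones((25,25)))>0,np.where(m0>0,3,2),0).astype(np.uint8);g[cv2.erode(m0,np.ones((21,21)))>0]=1
    cv2.grabCut(np.ascontiguousarray(I.clip(0,255).astype(np.uint8)[:,:,::-1]),g,None,np.zeros((1,65)),np.zeros((1,65)),8,cv2.GC_INIT_WITH_MASK)
    fg=((g==1)|(g==3)).astype(np.uint8)
    f=lambda c:float((sil(d,c,I.shape[:2],x0,y0,k)!=fg).mean())
    r=min(((f((x,y)),x,y) for x in np.arange(470,494,1) for y in np.arange(-384,-360,1)));print(n,r,fg.sum(),f((481,-372)))
    out=np.hstack([I[:,:,::-1],np.repeat(fg[...,None]*255.,3,2),np.repeat(sil(d,r[1:],I.shape[:2],x0,y0,k)[...,None]*255.,3,2)]);cv2.imwrite(f"pics/s_{n}.png",out)
    xy=at_z(d,*((316,269) if n=="scene" else (344,215)),61.);print(xy)
E
python3 tin.py; python3 -c "
import cv2,numpy as np;cv2.imwrite('pics/s.png',np.vstack([cv2.imread('pics/s_scene.png'),cv2.imread('pics/s_top.png')]))"
```

```text
scene (0.038248697916666664, np.int64(485), np.int64(-370)) 8146 0.04139539930555555
[ 479.68936182 -374.29884924   61.        ]
top (0.021837022569444444, np.int64(481), np.int64(-366)) 2227 0.023003472222222224
[ 481.27217887 -371.25914596   61.        ][ WARN:0@1.255] global loadsave.cpp:1063 imwrite_ Unsupported depth image for selected encoder is fallbacked to CV_8U.
```

View pics/s.png

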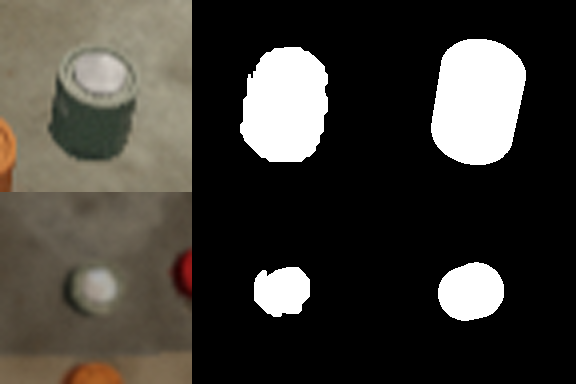

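```bash
python3 -m jog '2 36 0 0 0 0 1; 2 36 40 0 0 0 1; 2 36 40 0 0 0 1'; python3 to.py 481 -372.5 23 76.03
python3 - <<'E'
from h import *
import pickle
D={n:ctrl.get_image(n) for n in("scene","top")}
pickle.dump(D,open("d1.pkl","wb"))
n="scene";x0,y0,w,h,k=255,190,130,130,4.5
cv2.imwrite("pics/g2.png",cv2.resize(D[n]["image"][y0:y0+h,x0:x0+w,::-1],None,fx=k,fy=k,interpolation=cv2.INTER_CUBIC))
E
```

```text
clock: 3.05
eef_pos: [485.9, -362.6, 109.2]
tool_rot: [-3.137, -0.004, 1.337]
force: [-0.5, 1.5, 0.5]
width: 85.6
[-11.1  -2.   86.1] [-0.29 -0.21  0.55]
```

View pics/g2.png

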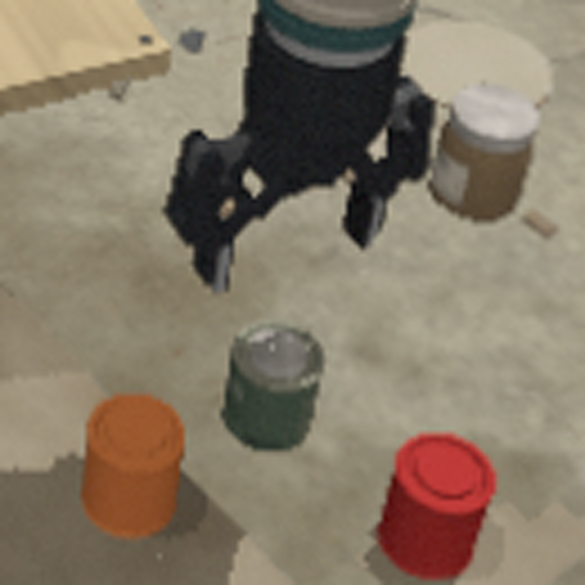

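```bash
python3 -m jog '0 0 0 0 0 0 1; 0 0 0 0 0 0 1'; python3 to.py 481 -372.5 23 76.03
```

```text
clock: 3.4
eef_pos: [486.4, -366.9, 112.6]
tool_rot: [3.14, 0.001, 1.333]
force: [-1.3, -0.2, -0.0]
width: 85.6
[-6.6 -4.1 89.6] [0.1  0.04 0.33]
```

```bash
python3 -m jog '-6.5 -4 20 0 0 0.3 1; -6.5 -4 20 0 0 0.3 1; -6.5 -4 20 0 0 0.3 1'; python3 to.py 481 -372.5 23 76.03; python3 -m jog '0 0 0 0 0 0 1';python3 to.py 481 -372.5 23 76.03
```

```text
clock: 3.78
eef_pos: [480.9, -372.2, 92.0]
tool_rot: [3.141, 0.0, 1.327]
force: [-0.3, -0.1, -0.2]
width: 85.6
[-0.3  0.1 69. ] [0.05 0.01 0.03]
clock: 3.9
eef_pos: [481.2, -372.1, 92.1]
tool_rot: [3.14, 0.0, 1.328]
force: [0.7, 0.2, -0.8]
width: 85.3
[-0.4 -0.2 69.1] [0.08 0.02 0.05]
```

```bash
python3 -m jog '0 0 35 0 0 0 1; 0 0 69 0 0 0 1; 0 0 69 0 0 0 1; 0 0 69 0 0 0 1'; python3 -m jog '0 0 0 0 0 0 0.2; 0 0 0 0 0 0 0; 0 0 0 0 0 0 -0.2; 0 0 0 0 0 0 -0.5; 0 0 0 0 0 0 -0.5'
```

```text
clock: 4.4
eef_pos: [481.2, -372.6, 23.5]
tool_rot: [3.14, 0.001, 1.328]
force: [0.7, -0.8, -0.8]
width: 85.5
clock: 5.03
eef_pos: [481.4, -372.6, 23.9]
tool_rot: [3.139, 0.001, 1.328]
force: [-0.7, 0.4, 5.9]
width: 52.3
```

```bash
python3 - <<'E'
from h import *
import pickle
D={n:ctrl.get_image(n) for n in("scene",)}
n="scene";x0,y0,w,h,k=255,190,130,130,4.5
cv2.imwrite("pics/g3.png",cv2.resize(D[n]["image"][y0:y0+h,x0:x0+w,::-1],None,fx=k,fy=k,interpolation=cv2.INTER_CUBIC))
print(ctrl.read_state())
E
```

```text
{'clock': 5.075, 'qpos': array([ 0.45130518,  0.86743879,  0.26505983,  1.78443485, -0.39930039,
        0.54024484,  0.72855411]), 'qd': array([-0.00109396,  0.0012986 ,  0.00037968, -0.00119683, -0.001253  ,
       -0.00058448, -0.00095248]), 'tau': array([ 1.30374678e-01, -5.47945762e+01,  5.04188552e+00, -1.03752074e+01,
       -9.45698004e-03, -2.48688748e-01, -1.20073016e-02]), 'eef_pos': array([ 481.34163586, -372.59460953,   23.88382852]), 'tool_rot': array([3.13927451e+00, 7.44745383e-04, 1.32753133e+00]), 'force': array([-0.68148998,  0.38530328,  5.80995383]), 'torque': array([0.1010766, 0.095062 , 0.0032901]), 'width': 52.31312751225683}
```

View pics/g3.png

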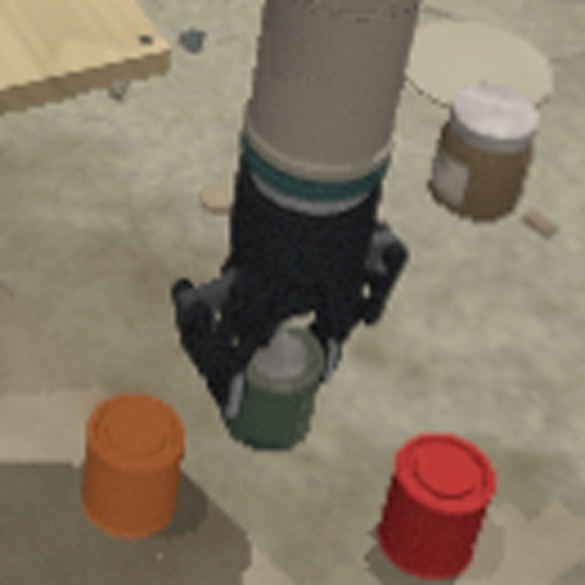

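The tin is gripped at width 52. Now I'll lift it and carry it to the mouth at board (-80,-118).

```bash
cat >> h.py <<'E'
a=np.radians(-13.97);BR=np.array([[np.cos(a),-np.sin(a)],[np.sin(a),np.cos(a)]])
def b2w(p):return BR@np.array(p,float)+[544.6,103.7]
def w2b(p):return BR.T@(np.array(p[:2],float)-[544.6,103.7])
E
cat > st.py <<'E'
from h import *
s=ctrl.read_state();f=s["force"]
print("t%.2f board xy %s z %.1f  Fb(x,y) %s Fz %.1f w %.1f tilt %s yaw %.2f"%(s["clock"],np.round(w2b(s["eef_pos"]),2),s["eef_pos"][2],np.round(BR.T@f[:2],1),f[2],s["width"],np.round(np.degrees([abs(s["tool_rot"][0])-np.pi,s["tool_rot"][1]]),2),np.degrees(s["tool_rot"][2])))
E
python3 st.py; python3 -c "from h import *;print(b2w((-80,-118)))"; python3 to.py 481 -372.5 85 76.03 438.5 8.5 100 76.03
```

```text
t5.08 board xy [  53.6  -477.48] z 23.9  Fb(x,y) [-0.8  0.2] Fz 5.8 w 52.3 tilt [-0.13  0.04] yaw 76.06
[438.47938856   8.50327828]
[ -0.   -0.2 -61.1] [0.13 0.04 0.03]
[ 359.5 -133.2  -76.7] [0.13 0.04 0.03]
```

```bash
python3 -m jog '0 0 -40 0 0 0 -0.5; 0 0 -75 0 0 0 -0.5; 55 -20 -76 0 0 0 -0.5; 110 -40 -76 0 0 0 -0.5; 165 -61 -76 0 0 0 -0.5; 220 -81 -76 0 0 0 -0.5; 275 -101 -76 0 0 0 -0.5; 330 -122 -76 0 0 0 -0.5';python3 -m jog '29 -11 0 0 0 0 -0.5; 29 -11 0 0 0 0 -0.5; 29 -11 0 0 0 0 -0.5'; python3 st.py; python3 to.py 438.5 8.5 60 76.03
python3 - <<'E'
from h import *
import pickle
D={n:ctrl.get_image(n) for n in("scene","top")}
pickle.dump(D,open("d2.pkl","wb"))
n="scene";x0,y0,w,h,k=165,110,140,120,5
cv2.imwrite("pics/g4.png",cv2.resize(D[n]["image"][y0:y0+h,x0:x0+w,::-1],None,fx=k,fy=k,interpolation=cv2.INTER_CUBIC))
E
```

```text
clock: 6.08
eef_pos: [441.7, -20.5, 98.8]
tool_rot: [3.14, -0.001, 1.327]
force: [1.2, -0.6, -1.9]
width: 52.5
clock: 6.45
eef_pos: [438.4, 7.9, 98.7]
tool_rot: [3.14, 0.0, 1.327]
force: [1.0, -1.0, -1.5]
width: 52.4
t6.45 board xy [ -79.93 -118.63] z 98.7  Fb(x,y) [ 1.2 -0.7] Fz -1.5 w 52.4 tilt [-0.07  0.01] yaw 76.04
[ 0.6 -0.1 38.7] [0.07 0.01 0.01]
```

View pics/g4.png

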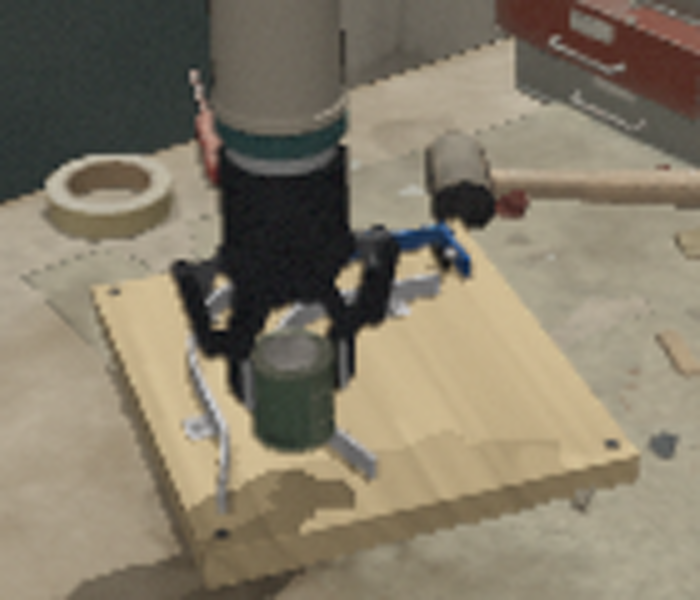

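Held tin is over the mouth between the flared ends; lowering it.

```bash
python3 -m jog '0.5 0 20 0 0 0 -0.5; 0.5 0 38 0 0 0 -0.5; 0.5 0 41 0 0 0 -0.5; 0.5 0 42 0 0 0 -0.5; 0.5 0 42 0 0 0 -0.5'; python3 st.py;python3 -m jog '0 0 1.5 0 0 0 -0.5;0 0 1.5 0 0 0 -0.5'; python3 st.py;
```

```text
clock: 7.18
eef_pos: [438.4, 8.7, 56.8]
tool_rot: [3.141, -0.0, 1.327]
force: [0.0, 0.1, -1.9]
width: 52.5
t7.17 board xy [ -80.08 -117.83] z 56.8  Fb(x,y) [-0.   0.1] Fz -1.9 w 52.5 tilt [-0.05 -0.01] yaw 76.03
clock: 7.42
eef_pos: [438.1, 9.1, 55.0]
tool_rot: [3.141, -0.0, 1.328]
force: [0.5, -0.4, -2.0]
width: 52.5
t7.42 board xy [ -80.48 -117.53] z 55.0  Fb(x,y) [ 0.6 -0.3] Fz -2.0 w 52.5 tilt [-0.02 -0.01] yaw 76.07
```

```bash
python3 -m jog '0 0 1 0 0 0 -0.5;0 0 1 0 0 0 -0.5'; python3 st.py;python3 -m jog '0 0 0.4 0 0 0 -0.5;0 0 0.4 0 0 0 -0.5'; python3 st.py;
```

```text
clock: 7.68
eef_pos: [438.2, 9.1, 53.9]
tool_rot: [3.141, -0.0, 1.328]
force: [-0.1, 0.8, 0.8]
width: 52.6
t7.67 board xy [ -80.46 -117.5 ] z 53.9  Fb(x,y) [-0.3  0.7] Fz 0.8 w 52.6 tilt [-0.01 -0.01] yaw 76.07
clock: 7.92
eef_pos: [438.1, 9.1, 53.9]
tool_rot: [3.141, -0.001, 1.328]
force: [-0.9, 0.8, 6.4]
width: 52.5
t7.92 board xy [ -80.48 -117.5 ] z 53.9  Fb(x,y) [-1.1  0.5] Fz 6.4 w 52.5 tilt [-0.02 -0.03] yaw 76.06
```

```bash
python3 -m jog '0 0 -0.25 0 0 0 -0.5;4 0 -0.25 0 0 0 -0.5; 8 0 -0.25 0 0 0 -0.5; 12 0 -0.25 0 0 0 -0.5; 12 0 -0.25 0 0 0 -0.5'; python3 st.py;
```

```text
clock: 8.55
eef_pos: [441.3, 20.2, 53.9]
tool_rot: [3.14, 0.001, 1.327]
force: [-1.5, -2.6, 5.5]
width: 52.1
t8.55 board xy [ -80.06 -105.91] z 53.9  Fb(x,y) [-0.9 -2.9] Fz 5.5 w 52.1 tilt [-0.07  0.03] yaw 76.03
```

```bash
python3 -m jog '4 0 -0.2 0 0 0 -0.5; 8 0 -0.2 0 0 0 -0.5; 12 0 -0.2 0 0 0 -0.5'; python3 st.py; python3 -m jog '4 0 0 0 0 0 -0.5; 8 0 0 0 0 0 -0.5'; python3 st.py
```

```text
clock: 8.93
eef_pos: [443.9, 32.4, 53.9]
tool_rot: [3.141, 0.0, 1.327]
force: [-0.1, -3.5, 4.1]
width: 52.3
t8.93 board xy [-80.48 -93.53] z 53.9  Fb(x,y) [ 0.7 -3.5] Fz 4.1 w 52.3 tilt [-0.01  0.01] yaw 76.05
clock: 9.18
eef_pos: [445.8, 40.2, 53.9]
tool_rot: [3.142, 0.0, 1.327]
force: [-1.1, -3.3, 5.3]
width: 52.3
t9.18 board xy [-80.57 -85.47] z 53.9  Fb(x,y) [-0.3 -3.5] Fz 5.3 w 52.3 tilt [-0.    0.01] yaw 76.06
```

```bash
python3 -m jog '2.5 0 -0.25 0 0 0 -0.5; 5 0 -0.25 0 0 0 -0.5'; python3 st.py; python3 -m jog '2.5 0 0 0 0 0 -0.5; 5 0 0 0 0 0 -0.5'; python3 st.py
```

```text
clock: 9.43
eef_pos: [446.8, 45.5, 53.9]
tool_rot: [-3.141, -0.0, 1.328]
force: [0.1, -1.2, 1.3]
width: 52.7
t9.43 board xy [-80.86 -80.13] z 53.9  Fb(x,y) [ 0.4 -1.1] Fz 1.3 w 52.7 tilt [-0.04 -0.01] yaw 76.09
clock: 9.68
eef_pos: [448.0, 50.2, 53.9]
tool_rot: [-3.141, -0.0, 1.328]
force: [-0.5, 0.0, -1.2]
width: 52.3
t9.68 board xy [-80.86 -75.23] z 53.9  Fb(x,y) [-0.5 -0.1] Fz -1.2 w 52.3 tilt [-0.04 -0.01] yaw 76.08
```

```bash
python3 -m jog '2.5 0 0.15 0 0 0 -0.5; 5 0 0.15 0 0 0 -0.5'; python3 st.py; python3 -m jog '2.5 0 0 0 0 0 -0.5; 5 0 0 0 0 0 -0.5'; python3 st.py
```

```text
clock: 9.93
eef_pos: [449.3, 54.8, 53.9]
tool_rot: [-3.141, -0.0, 1.328]
force: [0.1, -1.2, 0.1]
width: 52.5
t9.93 board xy [-80.62 -70.47] z 53.9  Fb(x,y) [ 0.3 -1.1] Fz 0.1 w 52.5 tilt [-0.01 -0.  ] yaw 76.06
clock: 10.18
eef_pos: [450.6, 59.7, 53.9]
tool_rot: [-3.142, -0.0, 1.328]
force: [0.3, -0.3, -0.2]
width: 52.2
t10.18 board xy [-80.6  -65.36] z 53.9  Fb(x,y) [ 0.3 -0.2] Fz -0.2 w 52.2 tilt [-0.   -0.01] yaw 76.07
```

```bash
python3 -m jog '3 0 0 0 0 0 -0.5; 6 0 0 0 0 0 -0.5; 9 0 0 0 0 0 -0.5'; python3 st.py; python3 -m jog '3 0 0 0 0 0 -0.5; 6 0 0 0 0 0 -0.5; 9 0 0 0 0 0 -0.5'; python3 st.py;
```

```text
clock: 10.55
eef_pos: [452.7, 68.5, 53.9]
tool_rot: [-3.141, -0.0, 1.328]
force: [-0.5, 0.1, -1.7]
width: 52.6
t10.55 board xy [-80.66 -56.38] z 53.9  Fb(x,y) [-0.5 -0. ] Fz -1.7 w 52.6 tilt [-0.01 -0.  ] yaw 76.07
clock: 10.92
eef_pos: [454.9, 77.2, 53.9]
tool_rot: [-3.141, -0.0, 1.328]
force: [0.5, -0.3, -0.4]
width: 52.3
t10.93 board xy [-80.64 -47.41] z 53.9  Fb(x,y) [ 0.5 -0.1] Fz -0.4 w 52.3 tilt [-0.01 -0.  ] yaw 76.06
```

In the straight run with no side load. I'll probe sideways to find both rails.

```bash
python3 -m jog '0 1 0.1 0 0 0 -0.5; 0 1 0.1 0 0 0 -0.5'; python3 st.py; python3 -m jog '0 0.5 0 0 0 0 -0.5; 0 0.5 0 0 0 0 -0.5'; python3 st.py;
```

```text
clock: 11.18
eef_pos: [455.6, 77.0, 53.9]
tool_rot: [-3.141, -0.0, 1.328]
force: [-0.8, 1.5, 1.8]
width: 52.6
t11.18 board xy [-79.96 -47.36] z 53.9  Fb(x,y) [-1.1  1.3] Fz 1.8 w 52.6 tilt [-0.04 -0.02] yaw 76.09
clock: 11.42
eef_pos: [456.2, 76.7, 53.9]
tool_rot: [-3.141, -0.0, 1.327]
force: [-1.9, 0.1, 4.9]
width: 52.5
t11.43 board xy [-79.29 -47.58] z 53.9  Fb(x,y) [-1.8 -0.3] Fz 4.9 w 52.5 tilt [-0.02 -0.02] yaw 76.06
```

```bash
python3 -m jog '0 0.5 -0.2 0 0 0 -0.5; 0 0.5 -0.2 0 0 0 -0.5'; python3 st.py; python3 -m jog '0 0.4 0 0 0 0 -0.5; 0 0.4 0 0 0 0 -0.5'; python3 st.py;
```

```text
clock: 11.68
eef_pos: [456.5, 76.5, 53.9]
tool_rot: [-3.141, 0.0, 1.328]
force: [-2.1, 1.6, 2.1]
width: 52.4
t11.68 board xy [-78.94 -47.7 ] z 53.9  Fb(x,y) [-2.4  1. ] Fz 2.1 w 52.4 tilt [-0.04  0.01] yaw 76.07
clock: 11.92
eef_pos: [456.5, 76.5, 53.9]
tool_rot: [-3.14, 0.0, 1.328]
force: [-3.9, 1.4, 2.9]
width: 52.3
t11.93 board xy [-78.87 -47.69] z 53.9  Fb(x,y) [-4.1  0.4] Fz 2.9 w 52.3 tilt [-0.08  0.  ] yaw 76.07
```

```bash
python3 -m jog '0 -2 -0.1 0 0 0 -0.5; 0 -4 -0.1 0 0 0 -0.5; 0 -4 -0.1 0 0 0 -0.5'; python3 st.py; python3 -m jog '0 -0.5 0 0 0 0 -0.5; 0 -0.5 0 0 0 0 -0.5'; python3 st.py;
```

```text
clock: 12.3
eef_pos: [453.8, 77.1, 54.1]
tool_rot: [3.141, 0.0, 1.327]
force: [-0.6, 0.3, -2.6]
width: 52.1
t12.30 board xy [-81.73 -47.75] z 54.1  Fb(x,y) [-0.6  0.1] Fz -2.6 w 52.1 tilt [-0.06  0.01] yaw 76.05
clock: 12.55
eef_pos: [453.0, 77.4, 54.2]
tool_rot: [3.141, 0.0, 1.327]
force: [-0.1, 0.6, -1.7]
width: 52.4
t12.55 board xy [-82.53 -47.67] z 54.2  Fb(x,y) [-0.3  0.5] Fz -1.7 w 52.4 tilt [-0.02  0.  ] yaw 76.05
```

```bash
python3 -m jog '0 -0.5 0.3 0 0 0 -0.5; 0 -0.5 0.3 0 0 0 -0.5'; python3 st.py; python3 -m jog '0 -0.5 0 0 0 0 -0.5; 0 -0.5 0 0 0 0 -0.5'; python3 st.py;
```

```text
clock: 12.8
eef_pos: [452.6, 77.5, 53.9]
tool_rot: [3.141, -0.0, 1.328]
force: [-0.2, -0.8, -2.2]
width: 52.4
t12.80 board xy [-82.97 -47.62] z 53.9  Fb(x,y) [-0.  -0.9] Fz -2.2 w 52.4 tilt [-0.03 -0.01] yaw 76.06
clock: 13.05
eef_pos: [452.5, 77.5, 53.9]
tool_rot: [3.14, -0.0, 1.327]
force: [2.1, -0.4, -1.5]
width: 52.3
t13.05 board xy [-83.06 -47.63] z 53.9  Fb(x,y) [2.1 0.1] Fz -1.5 w 52.3 tilt [-0.07 -0.  ] yaw 76.05
```

The rails are at x=-78.9 and -83.05 (tin axis), so the centre is about -81.0. That makes the shift about -6 in x, and by the diagonal -6 in y. I estimate the bend centre at (9,4) and am advancing along the straight.

```bash
python3 -m jog '0 2.4 0.1 0 0 0 -0.5; 5 2.4 0.1 0 0 0 -0.5; 10 2.4 0.1 0 0 0 -0.5; 15 2.4 0.1 0 0 0 -0.5'; python3 st.py; python3 -m jog '5 0 0 0 0 0 -0.5; 10 0 0 0 0 0 -0.5; 15 0 0 0 0 0 -0.5; 20 0 0 0 0 0 -0.5; 20 0 0 0 0 0 -0.5'; python3 st.py;
```

```text
clock: 13.55
eef_pos: [458.1, 91.6, 53.9]
tool_rot: [3.141, 0.0, 1.327]
force: [-0.2, -4.0, 4.3]
width: 52.2
t13.55 board xy [-81.02 -32.65] z 53.9  Fb(x,y) [ 0.7 -4. ] Fz 4.3 w 52.2 tilt [-0.03  0.02] yaw 76.04
clock: 14.18
eef_pos: [463.0, 111.8, 53.9]
tool_rot: [3.141, -0.001, 1.328]
force: [-0.6, -2.0, 4.4]
width: 52.2
t14.18 board xy [-81.1  -11.78] z 53.9  Fb(x,y) [-0.1 -2.1] Fz 4.4 w 52.2 tilt [-0.03 -0.03] yaw 76.11
```

```bash
python3 -m jog '5 0 -0.3 0 0 0 -0.5; 10 0 -0.3 0 0 0 -0.5; 15 0.1 -0.3 0 0 0 -0.5; 15 0.1 -0.3 0 0 0 -0.5'; python3 st.py; python3 -m jog '4 0.1 0 0 0 0 -0.5; 8 0.4 0 0 0 0 -0.5; 8 0.4 0 0 0 0 -0.5'; python3 st.py;
```

```text
clock: 14.68
eef_pos: [466.5, 126.8, 53.9]
tool_rot: [-3.141, -0.001, 1.329]
force: [0.3, 0.4, -0.1]
width: 51.9
t14.68 board xy [-81.37   3.56] z 53.9  Fb(x,y) [0.2 0.5] Fz -0.1 w 51.9 tilt [-0.01 -0.05] yaw 76.15
clock: 15.05
eef_pos: [468.7, 133.9, 53.9]
tool_rot: [-3.141, -0.0, 1.328]
force: [-0.9, -0.0, -1.2]
width: 52.5
t15.05 board xy [-80.93  11.01] z 53.9  Fb(x,y) [-0.9 -0.2] Fz -1.2 w 52.5 tilt [-0.01 -0.02] yaw 76.11
```

```bash
cat >> st.py <<'E'
C=np.array([9,4.]);p=w2b(s["eef_pos"]);q=p-C;r=np.hypot(*q);th=np.degrees(np.arctan2(q[1],-q[0]));F=BR.T@f[:2];n=q/r;tg=np.array([n[1],-n[0]])
if -5<th<95:
    nx=[C+90*np.array([-np.cos(np.radians(th+k)),np.sin(np.radians(th+k))])-p for k in(2.5,5,7.5,10)]
    print("  r %.2f th %.1f Fr %.1f Ft %.1f next tool(x,y):"%(r,th,F@n,F@tg),[tuple(np.round(v[::-1],1)) for v in nx])
E
python3 -m jog '4 0.6 0.1 0 0 0 -0.5; 8 1.3 0.1 0 0 0 -0.5; 8 1.3 0.1 0 0 0 -0.5'; python3 st.py;
```

```text
clock: 15.42
eef_pos: [472.2, 141.4, 53.9]
tool_rot: [3.141, -0.001, 1.328]
force: [0.1, -0.2, -0.7]
width: 52.1
t15.43 board xy [-79.4   19.09] z 53.9  Fb(x,y) [ 0.2 -0.1] Fz -0.7 w 52.1 tilt [-0.02 -0.03] yaw 76.11
  r 89.68 th 9.7 Fr -0.2 Ft -0.1 next tool(x,y): [(np.float64(3.9), np.float64(0.4)), (np.float64(7.7), np.float64(1.3)), (np.float64(11.5), np.float64(2.4)), (np.float64(15.2), np.float64(3.7))]
```

```bash
python3 -m jog '3.9 0.5 0.05 0 0 0 -0.5; 7.7 1.4 0.05 0 0 0 -0.5; 7.7 1.4 0.05 0 0 0 -0.5'; python3 st.py;
```

```text
clock: 15.8
eef_pos: [475.4, 148.5, 53.9]
tool_rot: [3.141, -0.001, 1.328]
force: [-0.0, 0.7, -0.4]
width: 52.0
t15.80 board xy [-78.    26.75] z 53.9  Fb(x,y) [-0.2  0.7] Fz -0.4 w 52.0 tilt [-0.02 -0.03] yaw 76.10
  r 89.92 th 14.7 Fr 0.4 Ft 0.6 next tool(x,y): [(np.float64(3.8), np.float64(1.0)), (np.float64(7.5), np.float64(2.2)), (np.float64(11.2), np.float64(3.6)), (np.float64(14.8), np.float64(5.2))]
```

```bash
python3 -m jog '3.8 1 0.05 0 0 0 -0.5; 7.5 2.2 0.05 0 0 0 -0.5; 11.2 3.6 0.05 0 0 0 -0.5; 11.2 3.6 0.05 0 0 0 -0.5'; python3 st.py;
```

```text
clock: 16.3
eef_pos: [481.7, 158.4, 53.9]
tool_rot: [3.141, -0.001, 1.328]
force: [-0.3, -0.1, 1.3]
width: 52.0
t16.30 board xy [-74.27  37.93] z 53.9  Fb(x,y) [-0.3 -0.2] Fz 1.3 w 52.0 tilt [-0.03 -0.03] yaw 76.09
  r 89.92 th 22.2 Fr 0.2 Ft -0.3 next tool(x,y): [(np.float64(3.6), np.float64(1.5)), (np.float64(7.2), np.float64(3.2)), (np.float64(10.6), np.float64(5.1)), (np.float64(14.0), np.float64(7.1))]
```

```bash
python3 -m jog '3.6 1.6 0 0 0 0 -0.5; 7.2 3.2 0 0 0 0 -0.5; 10.6 5.1 0 0 0 0 -0.5; 10.6 5.1 0 0 0 0 -0.5'; python3 st.py;
```

```text
clock: 16.8
eef_pos: [489.1, 167.4, 53.9]
tool_rot: [3.141, -0.001, 1.328]
force: [-0.7, -1.2, 4.2]
width: 52.2
t16.80 board xy [-69.21  48.45] z 53.9  Fb(x,y) [-0.4 -1.3] Fz 4.2 w 52.2 tilt [-0.02 -0.03] yaw 76.08
  r 89.96 th 29.6 Fr -0.3 Ft -1.3 next tool(x,y): [(np.float64(3.4), np.float64(2.0)), (np.float64(6.7), np.float64(4.1)), (np.float64(9.9), np.float64(6.4)), (np.float64(12.9), np.float64(8.9))]
```

```bash
python3 -m jog '3.4 2 -0.2 0 0 0 -0.5; 6.7 4.1 -0.2 0 0 0 -0.5; 9.9 6.4 -0.2 0 0 0 -0.5; 9.9 6.4 -0.2 0 0 0 -0.5'; python3 st.py;
```

```text
clock: 17.3
eef_pos: [498.1, 175.8, 53.9]
tool_rot: [3.141, -0.001, 1.328]
force: [-0.2, 0.6, -0.5]
width: 52.4
t17.30 board xy [-62.51  58.74] z 53.9  Fb(x,y) [-0.3  0.5] Fz -0.5 w 52.4 tilt [-0.06 -0.05] yaw 76.10
  r 90.06 th 37.4 Fr 0.6 Ft 0.2 next tool(x,y): [(np.float64(3.0), np.float64(2.5)), (np.float64(6.0), np.float64(5.1)), (np.float64(8.8), np.float64(7.8)), (np.float64(11.5), np.float64(10.6))]
```

```bash
python3 -m jog '3 2.5 0 0 0 0 -0.5; 6 5.1 0 0 0 0 -0.5; 8.8 7.8 0 0 0 0 -0.5; 8.8 7.8 0 0 0 0 -0.5'; python3 st.py;
```

```text
clock: 17.8
eef_pos: [507.7, 182.1, 53.9]
tool_rot: [3.141, -0.0, 1.328]
force: [-0.3, -0.1, -1.5]
width: 52.3
t17.80 board xy [-54.78  67.16] z 53.9  Fb(x,y) [-0.2 -0.2] Fz -1.5 w 52.3 tilt [-0.04 -0.02] yaw 76.09
  r 89.76 th 44.7 Fr 0.0 Ft -0.3 next tool(x,y): [(np.float64(2.9), np.float64(2.7)), (np.float64(5.5), np.float64(5.6)), (np.float64(8.0), np.float64(8.6)), (np.float64(10.3), np.float64(11.8))]
```

```bash
python3 -m jog '2.9 2.7 0.1 0 0 0 -0.5; 5.5 5.6 0.1 0 0 0 -0.5; 8 8.6 0.1 0 0 0 -0.5; 8 8.6 0.1 0 0 0 -0.5'; python3 st.py;
```

```text
clock: 18.3
eef_pos: [518.1, 187.7, 53.9]
tool_rot: [3.14, -0.001, 1.328]
force: [1.0, 0.9, -1.7]
width: 52.1
t18.30 board xy [-46.    75.14] z 53.9  Fb(x,y) [0.7 1.1] Fz -1.7 w 52.1 tilt [-0.06 -0.03] yaw 76.08
  r 89.92 th 52.3 Fr 0.4 Ft 1.2 next tool(x,y): [(np.float64(2.4), np.float64(3.1)), (np.float64(4.6), np.float64(6.4)), (np.float64(6.6), np.float64(9.7)), (np.float64(8.5), np.float64(13.2))]
```

```bash
python3 -m jog '2.4 3.1 0.1 0 0 0 -0.5; 4.6 6.4 0.1 0 0 0 -0.5; 6.6 9.7 0.1 0 0 0 -0.5; 6.6 9.7 0.1 0 0 0 -0.5'; python3 st.py;
```

```text
clock: 18.8
eef_pos: [529.2, 191.7, 53.9]
tool_rot: [3.14, -0.001, 1.328]
force: [-0.7, -0.1, 1.9]
width: 52.5
t18.80 board xy [-36.16  81.73] z 53.9  Fb(x,y) [-0.7 -0.3] Fz 1.9 w 52.5 tilt [-0.08 -0.04] yaw 76.07
  r 89.90 th 59.8 Fr 0.1 Ft -0.7 next tool(x,y): [(np.float64(2.0), np.float64(3.4)), (np.float64(3.7), np.float64(6.9)), (np.float64(5.3), np.float64(10.5)), (np.float64(6.8), np.float64(14.1))]
```

```bash
python3 -m jog '2 3.4 0 0 0 0 -0.5; 3.7 6.9 0 0 0 0 -0.5; 5.3 10.5 0 0 0 0 -0.5; 5.3 10.5 0 0 0 0 -0.5'; python3 st.py;
```

```text
clock: 19.3
eef_pos: [540.1, 194.4, 54.0]
tool_rot: [3.141, -0.001, 1.328]
force: [-1.9, 0.2, 3.6]
width: 52.5
t19.30 board xy [-26.28  86.88] z 54.0  Fb(x,y) [-1.9 -0.2] Fz 3.6 w 52.5 tilt [-0.02 -0.03] yaw 76.07
  r 90.08 th 66.9 Fr 0.5 Ft -1.9 next tool(x,y): [(np.float64(1.4), np.float64(3.7)), (np.float64(2.7), np.float64(7.4)), (np.float64(3.8), np.float64(11.1)), (np.float64(4.8), np.float64(14.9))]
```

```bash
python3 -m jog '1.4 3.7 -0.2 0 0 0 -0.5; 2.7 7.4 -0.2 0 0 0 -0.5; 3.8 11.1 -0.2 0 0 0 -0.5; 3.8 11.1 -0.2 0 0 0 -0.5'; python3 st.py;
```

```text
clock: 19.8
eef_pos: [552.4, 195.5, 54.0]
tool_rot: [3.14, -0.001, 1.328]
force: [-0.6, 2.1, -0.4]
width: 52.5
t19.80 board xy [-14.58  91.02] z 54.0  Fb(x,y) [-1.1  1.9] Fz -0.4 w 52.5 tilt [-0.08 -0.05] yaw 76.07
  r 90.16 th 74.8 Fr 2.1 Ft -0.6 next tool(x,y): [(np.float64(0.8), np.float64(3.9)), (np.float64(1.6), np.float64(7.7)), (np.float64(2.2), np.float64(11.6)), (np.float64(2.6), np.float64(15.5))]
```

```bash
python3 -m jog '1.4 2.5 0 0 0 0 -0.5; 1.9 5 0 0 0 0 -0.5; 1.9 5 0 0 0 0 -0.5'; python3 st.py;
```

```text
clock: 20.18
eef_pos: [557.6, 195.5, 53.9]
tool_rot: [3.14, -0.0, 1.327]
force: [0.8, -0.2, -1.3]
width: 52.2
t20.18 board xy [-9.54 92.19] z 53.9  Fb(x,y) [0.9 0. ] Fz -1.3 w 52.2 tilt [-0.08 -0.  ] yaw 76.05
  r 90.12 th 78.1 Fr -0.1 Ft 0.8 next tool(x,y): [(np.float64(0.6), np.float64(3.9)), (np.float64(1.2), np.float64(7.8)), (np.float64(1.5), np.float64(11.7)), (np.float64(1.8), np.float64(15.6))]
```

Free again. I'll probe in y here to find the walls.

```bash
python3 -m jog '1.2 0 0.1 0 0 0 -0.5; 1.2 0 0.1 0 0 0 -0.5'; python3 st.py;python3 -m jog '0.7 0 0 0 0 0 -0.5; 0.7 0 0 0 0 0 -0.5'; python3 st.py
```

```text
clock: 20.42
eef_pos: [557.4, 196.5, 54.0]
tool_rot: [3.141, 0.0, 1.327]
force: [-0.1, -0.0, -0.1]
width: 52.5
t20.43 board xy [-9.98 93.14] z 54.0  Fb(x,y) [-0.1 -0.1] Fz -0.1 w 52.5 tilt [-0.04  0.02] yaw 76.05
  r 91.14 th 78.0 Fr -0.1 Ft -0.1 next tool(x,y): [(np.float64(-0.4), np.float64(4.1)), (np.float64(0.2), np.float64(8.0)), (np.float64(0.6), np.float64(11.9)), (np.float64(0.8), np.float64(15.8))]
clock: 20.68
eef_pos: [557.3, 197.4, 54.0]
tool_rot: [3.141, 0.0, 1.328]
force: [0.2, -0.9, -0.7]
width: 52.7
t20.68 board xy [-10.31  94.04] z 54.0  Fb(x,y) [ 0.4 -0.8] Fz -0.7 w 52.7 tilt [-0.01  0.  ] yaw 76.06
  r 92.08 th 77.9 Fr -0.8 Ft 0.3 next tool(x,y): [(np.float64(-1.3), np.float64(4.3)), (np.float64(-0.7), np.float64(8.2)), (np.float64(-0.3), np.float64(12.1)), (np.float64(-0.1), np.float64(16.0))]
```

```bash
python3 -m jog '0.6 0 0 0 0 0 -0.5; 0.6 0 0 0 0 0 -0.5'; python3 st.py;python3 -m jog '0.6 0 0 0 0 0 -0.5; 0.6 0 0 0 0 0 -0.5'; python3 st.py
```

```text
clock: 20.92
eef_pos: [557.3, 198.1, 53.9]
tool_rot: [-3.141, 0.0, 1.328]
force: [-0.3, -0.7, -0.2]
width: 52.6
t20.93 board xy [-10.43  94.68] z 53.9  Fb(x,y) [-0.2 -0.8] Fz -0.2 w 52.6 tilt [-0.01  0.  ] yaw 76.06
  r 92.74 th 77.9 Fr -0.7 Ft -0.3 next tool(x,y): [(np.float64(-1.9), np.float64(4.4)), (np.float64(-1.4), np.float64(8.3)), (np.float64(-1.0), np.float64(12.2)), (np.float64(-0.7), np.float64(16.1))]
clock: 21.18
eef_pos: [557.5, 198.7, 54.0]
tool_rot: [-3.141, -0.0, 1.328]
force: [-0.3, -0.6, -0.1]
width: 52.4
t21.18 board xy [-10.43  95.31] z 54.0  Fb(x,y) [-0.1 -0.6] Fz -0.1 w 52.4 tilt [-0.01 -0.  ] yaw 76.06
  r 93.35 th 78.0 Fr -0.6 Ft -0.3 next tool(x,y): [(np.float64(-2.5), np.float64(4.6)), (np.float64(-2.0), np.float64(8.4)), (np.float64(-1.6), np.float64(12.3)), (np.float64(-1.4), np.float64(16.3))]
```

```bash
python3 -m jog '0.6 0 0 0 0 0 -0.5; 0.6 0 0 0 0 0 -0.5'; python3 st.py|head -1;python3 -m jog '0.5 0 0 0 0 0 -0.5; 0.5 0 0 0 0 0 -0.5'; python3 st.py|head -1
```

```text
clock: 21.42
eef_pos: [557.7, 199.3, 54.0]
tool_rot: [-3.142, -0.0, 1.328]
force: [-0.8, -0.8, 0.7]
width: 52.5
t21.43 board xy [-10.4   95.94] z 54.0  Fb(x,y) [-0.6 -1. ] Fz 0.7 w 52.5 tilt [-0. -0.] yaw 76.07
clock: 21.68
eef_pos: [557.7, 199.4, 54.0]
tool_rot: [-3.141, 0.0, 1.327]
force: [-1.1, -1.5, 1.8]
width: 52.0
t21.68 board xy [-10.42  96.06] z 54.0  Fb(x,y) [-0.7 -1.8] Fz 1.8 w 52.0 tilt [-0.01  0.02] yaw 76.06
```

The outer wall is at r=94.0 and the inner at about 90.1, so the bend centre is nearer (9, 6.1) in my frame and the exit line is y≈96.1.

```bash
sed -i 's/C=np.array(\[9,4.\])/C=np.array([9,6.1])/' st.py; python3 -m jog '-2.2 0 -0.1 0 0 0 -0.5; -1.3 4 -0.1 0 0 0 -0.5; -0.7 8 -0.1 0 0 0 -0.5; -0.7 8 -0.1 0 0 0 -0.5'; python3 st.py
```

```text
clock: 22.18
eef_pos: [566.3, 197.1, 54.0]
tool_rot: [3.14, -0.0, 1.327]
force: [0.3, -0.5, -1.2]
width: 52.4
t22.18 board xy [-1.46 95.87] z 54.0  Fb(x,y) [ 0.4 -0.5] Fz -1.2 w 52.4 tilt [-0.08 -0.01] yaw 76.05
  r 90.38 th 83.4 Fr -0.5 Ft 0.4 next tool(x,y): [(np.float64(-0.0), np.float64(4.0)), (np.float64(0.2), np.float64(7.9)), (np.float64(0.2), np.float64(11.8)), (np.float64(0.1), np.float64(15.7))]
```

```bash
python3 -m jog '0.1 3.5 0.1 0 0 0 -0.5; 0.2 7 0.1 0 0 0 -0.5; 0.2 10.5 0.1 0 0 0 -0.5; 0.2 10.5 0.1 0 0 0 -0.5'; python3 st.py
python3 - <<'E'
from h import *
import pickle
D=pickle.load(open("d0.pkl","rb"))
for nm,n,u,v,z in(("roller","top",197.3,178.5,48),("buffer","top",207,168.5,45),("roller","scene",240.4,159.5,48),):
    print(nm,n,np.round(w2b(at_z(D[n],u,v,float(z))),1))
d=ctrl.get_image("scene");x0,y0,w,h,k=165,110,140,120,5
cv2.imwrite("pics/g5.png",cv2.resize(d["image"][y0:y0+h,x0:x0+w,::-1],None,fx=k,fy=k,interpolation=cv2.INTER_CUBIC))
E
```

```text
clock: 22.68
eef_pos: [576.7, 194.5, 53.9]
tool_rot: [3.14, -0.0, 1.327]
force: [0.1, 0.4, -0.8]
width: 52.2
t22.68 board xy [ 9.2  95.85] z 53.9  Fb(x,y) [-0.   0.4] Fz -0.8 w 52.2 tilt [-0.1  -0.01] yaw 76.04
  r 89.75 th 90.1 Fr 0.4 Ft -0.0 next tool(x,y): [(np.float64(0.2), np.float64(3.9)), (np.float64(-0.1), np.float64(7.8)), (np.float64(-0.5), np.float64(11.7)), (np.float64(-1.2), np.float64(15.6))]
roller top [ 60.3 119. ]
buffer top [108.4  91.8]
roller scene [ 62.7 115.4]
```

View pics/g5.png

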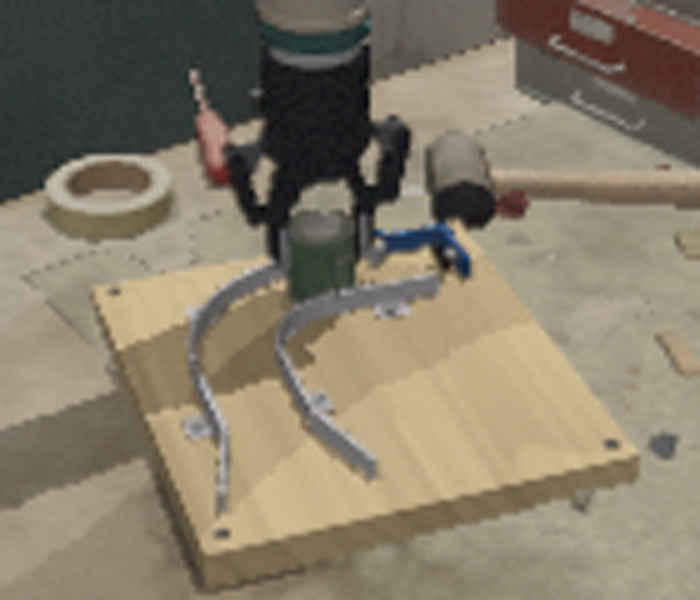

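The tin is in the exit run, upright and at board level. The camera puts the roller at board x≈61, so I expect seating near x≈74.

```bash
python3 -m jog '0.1 4 0.1 0 0 0 -0.5; 0.2 8 0.1 0 0 0 -0.5; 0.2 12 0.1 0 0 0 -0.5; 0.2 12 0.1 0 0 0 -0.5'; python3 st.py|head -1; python3 -m jog '0 4 0 0 0 0 -0.5; 0 8 0 0 0 0 -0.5; 0 12 0 0 0 0 -0.5; 0 12 0 0 0 0 -0.5'; python3 st.py|head -1
```

```text
clock: 23.22
eef_pos: [588.3, 192.0, 54.0]
tool_rot: [3.14, -0.0, 1.327]
force: [0.9, 0.5, 2.3]
width: 52.2
t23.23 board xy [21.07 96.19] z 54.0  Fb(x,y) [0.8 0.7] Fz 2.3 w 52.2 tilt [-0.09 -0.02] yaw 76.05
clock: 23.72
eef_pos: [599.4, 189.2, 54.0]
tool_rot: [3.141, -0.0, 1.327]
force: [-0.9, 0.4, 2.2]
width: 52.7
t23.73 board xy [32.56 96.2 ] z 54.0  Fb(x,y) [-1.   0.1] Fz 2.2 w 52.7 tilt [-0.04 -0.01] yaw 76.06
```

```bash
python3 -m jog '0 2 0 0 0 0 -0.5; 0 4 0 0 0 0 -0.5; 0 6 0 0 0 0 -0.5'; python3 st.py|head -1; python3 -m jog '0 2 0 0 0 0 -0.5; 0 4 0 0 0 0 -0.5'; python3 st.py|head -1;  python3 -m jog '0 2 0 0 0 0 -0.5; 0 4 0 0 0 0 -0.5'; python3 st.py|head -1
```

```text
clock: 24.1
eef_pos: [604.0, 188.2, 54.0]
tool_rot: [-3.14, -0.0, 1.328]
force: [-4.4, 0.3, 6.2]
width: 51.9
t24.10 board xy [37.21 96.3 ] z 54.0  Fb(x,y) [-4.3 -0.7] Fz 6.2 w 51.9 tilt [-0.1  -0.01] yaw 76.08
clock: 24.35
eef_pos: [607.9, 187.2, 54.0]
tool_rot: [-3.14, -0.0, 1.328]
force: [-3.2, 1.0, 6.0]
width: 52.1
t24.35 board xy [41.24 96.32] z 54.0  Fb(x,y) [-3.4  0.2] Fz 6.0 w 52.1 tilt [-0.1  -0.01] yaw 76.08
clock: 24.6
eef_pos: [610.8, 186.2, 54.0]
tool_rot: [-3.138, 0.0, 1.328]
force: [-5.5, 1.3, 8.4]
width: 52.1
t24.60 board xy [44.28 96.07] z 54.0  Fb(x,y) [-5.6 -0. ] Fz 8.4 w 52.1 tilt [-0.21  0.01] yaw 76.09
```

```bash
python3 -m jog '0 0 -0.4 0 0 0 -0.5; 0 1 -0.4 0 0 0 -0.5; 0 2 -0.4 0 0 0 -0.5'; python3 st.py|head -1; python3 -m jog '0 1 0 0 0 0 -0.5; 0 2 0 0 0 0 -0.5'; python3 st.py|head -1;
```

```text
clock: 24.98
eef_pos: [614.1, 185.0, 54.0]
tool_rot: [-3.141, 0.001, 1.327]
force: [-3.6, -1.2, 2.5]
width: 52.1
t24.98 board xy [47.85 95.64] z 54.0  Fb(x,y) [-3.2 -2.1] Fz 2.5 w 52.1 tilt [-0.04  0.04] yaw 76.06
clock: 25.22
eef_pos: [616.5, 184.4, 54.0]
tool_rot: [3.142, 0.001, 1.327]
force: [-2.2, -2.0, 1.4]
width: 52.6
t25.23 board xy [50.3  95.65] z 54.0  Fb(x,y) [-1.6 -2.5] Fz 1.4 w 52.6 tilt [-0.    0.04] yaw 76.05
```

```bash
python3 -m jog '0 1.5 0 0 0 0 -0.5; 0 3 0 0 0 0 -0.5'; python3 st.py|head -1; python3 -m jog '0 1.5 0 0 0 0 -0.5; 0 3 0 0 0 0 -0.5'; python3 st.py|head -1;python3 -m jog '0 1.5 0 0 0 0 -0.5; 0 3 0 0 0 0 -0.5'; python3 st.py|head -1;
```

```text
clock: 25.48
eef_pos: [619.6, 183.7, 54.0]
tool_rot: [3.141, 0.001, 1.327]
force: [-2.5, -0.9, -0.9]
width: 52.5
t25.48 board xy [53.51 95.72] z 54.0  Fb(x,y) [-2.2 -1.5] Fz -0.9 w 52.5 tilt [-0.02  0.03] yaw 76.05
clock: 25.72
eef_pos: [622.6, 183.0, 54.1]
tool_rot: [3.141, 0.0, 1.327]
force: [-1.1, -2.0, -2.9]
width: 52.5
t25.73 board xy [56.52 95.82] z 54.1  Fb(x,y) [-0.6 -2.2] Fz -2.9 w 52.5 tilt [-0.03  0.02] yaw 76.05
clock: 25.98
eef_pos: [625.4, 182.5, 54.2]
tool_rot: [3.141, 0.0, 1.327]
force: [-0.9, -1.9, -1.7]
width: 52.4
t25.98 board xy [59.42 95.96] z 54.2  Fb(x,y) [-0.4 -2.1] Fz -1.7 w 52.4 tilt [-0.02  0.01] yaw 76.06
```

```bash
python3 -m jog '0 1.5 0.2 0 0 0 -0.5; 0 3 0.2 0 0 0 -0.5'; python3 st.py|head -1; python3 -m jog '0 1.5 0.1 0 0 0 -0.5; 0 3 0.1 0 0 0 -0.5'; python3 st.py|head -1;python3 -m jog '0 1.5 0 0 0 0 -0.5; 0 3 0 0 0 0 -0.5'; python3 st.py|head -1;
```

```text
clock: 26.22
eef_pos: [628.3, 181.9, 54.1]
tool_rot: [3.141, 0.0, 1.327]
force: [-0.8, -1.0, -2.4]
width: 52.8
t26.23 board xy [62.36 96.06] z 54.1  Fb(x,y) [-0.6 -1.2] Fz -2.4 w 52.8 tilt [-0.01  0.  ] yaw 76.06
clock: 26.48
eef_pos: [631.2, 181.2, 54.0]
tool_rot: [3.141, -0.0, 1.327]
force: [-1.0, -1.9, -0.4]
width: 52.4
t26.48 board xy [65.35 96.12] z 54.0  Fb(x,y) [-0.5 -2.1] Fz -0.4 w 52.4 tilt [-0.01 -0.  ] yaw 76.06
clock: 26.72
eef_pos: [634.2, 180.5, 54.0]
tool_rot: [3.141, -0.0, 1.328]
force: [-0.9, -1.9, -0.8]
width: 52.4
t26.73 board xy [68.38 96.2 ] z 54.0  Fb(x,y) [-0.5 -2. ] Fz -0.8 w 52.4 tilt [-0.02 -0.01] yaw 76.06
```

```bash
python3 -m jog '0 1 0 0 0 0 -0.5; 0 2 0 0 0 0 -0.5'; python3 st.py|head -1; python3 -m jog '0 1 0 0 0 0 -0.5; 0 2 0 0 0 0 -0.5'; python3 st.py|head -1;python3 -m jog '0 1 0 0 0 0 -0.5; 0 1 0 0 0 0 -0.5'; python3 st.py|head -1;
```

```text
clock: 26.98
eef_pos: [636.0, 180.1, 54.0]
tool_rot: [3.142, -0.0, 1.328]
force: [-1.1, -2.9, -1.7]
width: 52.4
t26.98 board xy [70.23 96.23] z 54.0  Fb(x,y) [-0.4 -3.1] Fz -1.7 w 52.4 tilt [-0.01 -0.01] yaw 76.06
clock: 27.22
eef_pos: [637.9, 179.7, 54.0]
tool_rot: [3.141, -0.0, 1.328]
force: [-0.3, -1.8, 0.8]
width: 52.1
t27.23 board xy [72.23 96.25] z 54.0  Fb(x,y) [ 0.2 -1.8] Fz 0.8 w 52.1 tilt [-0.01 -0.01] yaw 76.07
clock: 27.48
eef_pos: [639.1, 179.4, 54.0]
tool_rot: [3.141, -0.0, 1.328]
force: [-0.4, -2.3, -0.9]
width: 52.4
t27.48 board xy [73.47 96.29] z 54.0  Fb(x,y) [ 0.1 -2.3] Fz -0.9 w 52.4 tilt [-0.04 -0.02] yaw 76.06
```

```bash
python3 -m jog '0 1 0 0 0 0 -0.5; 0 2 0 0 0 0 -0.5'; python3 st.py|head -1; python3 -m jog '0 1 0 0 0 0 -0.5; 0 2 0 0 0 0 -0.5'; python3 st.py|head -1;python3 -m jog '0 1 0 0 0 0 -0.5; 0 1 0 0 0 0 -0.5'; python3 st.py|head -1;
```

```text
clock: 27.72
eef_pos: [640.6, 179.0, 54.0]
tool_rot: [-3.141, -0.0, 1.328]
force: [-2.8, -1.3, 2.4]
width: 52.3
t27.73 board xy [74.97 96.26] z 54.0  Fb(x,y) [-2.4 -2. ] Fz 2.4 w 52.3 tilt [-0.03 -0.01] yaw 76.07
clock: 27.98
eef_pos: [641.2, 178.9, 54.0]
tool_rot: [-3.138, -0.0, 1.328]
force: [-6.4, -2.1, 6.1]
width: 52.6
t27.98 board xy [75.63 96.31] z 54.0  Fb(x,y) [-5.7 -3.6] Fz 6.1 w 52.6 tilt [-0.18 -0.  ] yaw 76.08
clock: 28.22
eef_pos: [641.5, 178.8, 54.1]
tool_rot: [-3.137, -0.0, 1.328]
force: [-7.6, -1.9, 6.4]
width: 52.0
t28.23 board xy [75.94 96.31] z 54.1  Fb(x,y) [-6.9 -3.7] Fz 6.4 w 52.0 tilt [-0.26 -0.  ] yaw 76.08
```

The buffer was met at x≈74.5, which matches the camera estimate. Pressing it home a bit more.

```bash
python3 -m jog '-0.2 0.4 -0.2 0 0 0 -0.5; -0.2 0.4 -0.2 0 0 0 -0.5'; python3 st.py|head -1; python3 -m jog '0 0.5 0 0 0 0 -0.5; 0 0.5 0 0 0 0 -0.5'; python3 st.py|head -1
```

```text
clock: 28.48
eef_pos: [641.7, 178.8, 54.1]
tool_rot: [-3.137, -0.0, 1.328]
force: [-6.6, -0.8, 5.8]
width: 52.6
t28.48 board xy [76.08 96.3 ] z 54.1  Fb(x,y) [-6.2 -2.4] Fz 5.8 w 52.6 tilt [-0.28 -0.01] yaw 76.09
clock: 28.72
eef_pos: [641.7, 178.8, 54.1]
tool_rot: [-3.136, -0.0, 1.328]
force: [-7.6, -0.8, 6.7]
width: 52.2
t28.73 board xy [76.13 96.29] z 54.1  Fb(x,y) [-7.2 -2.6] Fz 6.7 w 52.2 tilt [-0.34 -0.01] yaw 76.10
```

```bash
python3 -m jog '0 0.3 -0.4 0 0 0 -0.5; 0 0.6 -0.4 0 0 0 -0.5'; python3 st.py|head -1; python3 -m jog '0 0.6 0 0 0 0 -0.5; 0 0.6 0 0 0 0 -0.5'; python3 st.py|head -1
```

```text
clock: 28.98
eef_pos: [642.0, 178.7, 54.1]
tool_rot: [-3.135, 0.0, 1.328]
force: [-8.1, -0.5, 5.3]
width: 52.4
t28.98 board xy [76.41 96.29] z 54.1  Fb(x,y) [-7.8 -2.4] Fz 5.3 w 52.4 tilt [-0.37  0.01] yaw 76.10
clock: 29.22
eef_pos: [642.2, 178.6, 54.1]
tool_rot: [-3.134, 0.0, 1.328]
force: [-7.4, -1.5, 6.1]
width: 52.3
t29.23 board xy [76.64 96.27] z 54.1  Fb(x,y) [-6.8 -3.2] Fz 6.1 w 52.3 tilt [-0.42  0.01] yaw 76.10
```

```bash
python3 -m jog '0 0.3 -0.3 0 0 0 -0.5; 0 0.5 -0.3 0 0 0 -0.5; 0 0.5 -0.3 0 0 0 -0.5'; python3 st.py|head -1; python3 -m jog '0 0.4 0 0 0 0 -0.5; 0 0.4 0 0 0 0 -0.5'; python3 st.py|head -1
python3 - <<'E'
from h import *
d=ctrl.get_image("scene");x0,y0,w,h,k=215,120,80,80,7
cv2.imwrite("pics/g6.png",cv2.resize(d["image"][y0:y0+h,x0:x0+w,::-1],None,fx=k,fy=k,interpolation=cv2.INTER_CUBIC))
E
```

```text
clock: 29.6
eef_pos: [642.4, 178.6, 54.1]
tool_rot: [-3.134, 0.0, 1.328]
force: [-8.7, 0.2, 4.7]
width: 52.3
t29.60 board xy [76.8  96.26] z 54.1  Fb(x,y) [-8.5 -1.9] Fz 4.7 w 52.3 tilt [-0.45  0.02] yaw 76.10
clock: 29.85
eef_pos: [642.5, 178.6, 54.2]
tool_rot: [-3.133, 0.0, 1.328]
force: [-8.9, 0.1, 5.3]
width: 52.6
t29.85 board xy [76.94 96.29] z 54.2  Fb(x,y) [-8.7 -2.1] Fz 5.3 w 52.6 tilt [-0.48  0.02] yaw 76.11
```

View pics/g6.png

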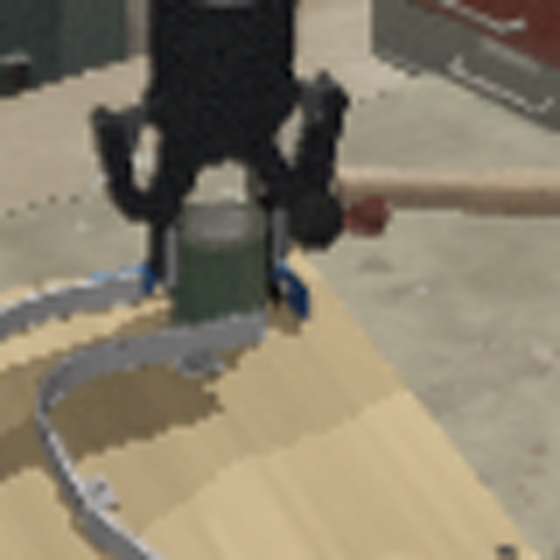

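Pressed home: about 2 mm past first contact, 8.7 N. I'll ease off partway and open the fingers.

```bash
python3 -m jog '0 0 0 0 0 0 -0.5; 0 -0.8 0.2 0 0 0 -0.5; 0 -1.6 0.3 0 0 0 -0.5; 0 -1.6 0.3 0 0 0 -0.5'; python3 st.py|head -1
```

```text
clock: 30.4
eef_pos: [642.4, 178.6, 54.1]
tool_rot: [-3.136, 0.0, 1.328]
force: [-7.6, -0.6, 4.6]
width: 52.2
t30.40 board xy [76.82 96.26] z 54.1  Fb(x,y) [-7.2 -2.4] Fz 4.6 w 52.2 tilt [-0.31  0.01] yaw 76.10
```

```bash
python3 -m jog '0 -0.6 0 0 0 0 -0.5; 0 -1.2 0 0 0 0 -0.5; 0 -1.2 0 0 0 0 -0.5'; python3 st.py|head -1;python3 -m jog '0 -0.6 0 0 0 0 -0.5; 0 -0.6 0 0 0 0 -0.5'; python3 st.py|head -1
```

```text
clock: 30.78
eef_pos: [642.3, 178.5, 54.1]
tool_rot: [-3.139, 0.0, 1.328]
force: [-6.2, -0.2, 0.8]
width: 52.2
t30.77 board xy [76.75 96.2 ] z 54.1  Fb(x,y) [-5.9 -1.7] Fz 0.8 w 52.2 tilt [-0.18  0.  ] yaw 76.08
clock: 31.02
eef_pos: [642.3, 178.5, 54.1]
tool_rot: [-3.14, -0.0, 1.328]
force: [-5.1, 0.2, -0.5]
width: 52.7
t31.02 board xy [76.75 96.22] z 54.1  Fb(x,y) [-5.  -1.1] Fz -0.5 w 52.7 tilt [-0.11 -0.  ] yaw 76.08
```

```bash
python3 -m jog '0 -0.6 0.1 0 0 0 -0.5; 0 -0.6 0.1 0 0 0 -0.5';python3 st.py|head -1; python3 -m jog '0 0 0 0 0 0 0.4; 0 0 0 0 0 0 0.8; 0 0 0 0 0 0 1; 0 0 0 0 0 0 1'; python3 st.py|head -1
python3 - <<'E'
from h import *
d=ctrl.get_image("scene");x0,y0,w,h,k=215,120,80,80,7
cv2.imwrite("pics/g7.png",cv2.resize(d["image"][y0:y0+h,x0:x0+w,::-1],None,fx=k,fy=k,interpolation=cv2.INTER_CUBIC))
E
```

```text
clock: 31.28
eef_pos: [642.2, 178.5, 54.1]
tool_rot: [-3.141, -0.0, 1.328]
force: [-4.1, 0.7, -2.2]
width: 52.4
t31.27 board xy [76.62 96.15] z 54.1  Fb(x,y) [-4.2 -0.3] Fz -2.2 w 52.4 tilt [-0.05 -0.  ] yaw 76.07
clock: 31.78
eef_pos: [643.4, 178.1, 54.8]
tool_rot: [3.14, -0.0, 1.327]
force: [-0.6, 0.4, -0.3]
width: 85.5
t31.77 board xy [77.91 96.04] z 54.8  Fb(x,y) [-0.7  0.3] Fz -0.3 w 85.5 tilt [-0.09 -0.03] yaw 76.05
```

View pics/g7.png

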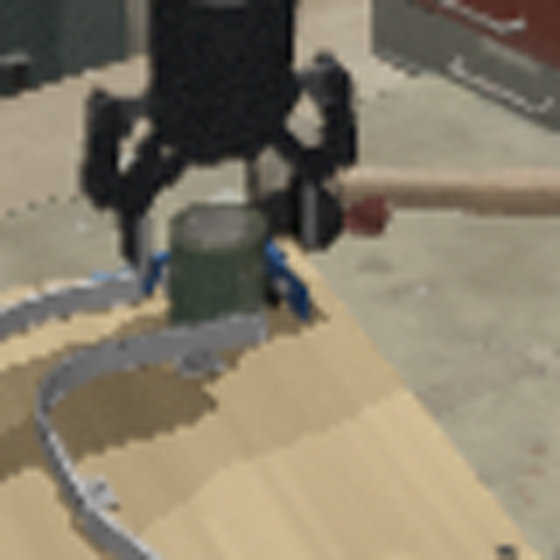

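Released and standing upright. Next: retreat straight up and to the side, then check.

```bash
python3 -m jog '0 0 -20 0 0 0 1; 0 0 -70 0 0 0 1; 0 0 -130 0 0 0 1; -60 0 -150 0 0 0 1; -120 0 -150 0 0 0 1; -180 0 -150 0 0 0 1; -240 0 -150 0 0 0 1; -240 0 -150 0 0 0 1'
python3 - <<'E'
from h import *
import pickle
D={n:ctrl.get_image(n) for n in("scene","top")}
pickle.dump(D,open("d3.pkl","wb"))
ims=[]
for n,x0,y0,w,h,k in(("scene",170,115,130,120,3),("top",170,150,120,120,3)):
    ims.append(cv2.resize(D[n]["image"][y0:y0+h,x0:x0+w,::-1],None,fx=k,fy=k,interpolation=cv2.INTER_CUBIC))
cv2.imwrite("pics/g8.png",np.hstack(ims))
P=cloud(D["scene"]);Q=P[115:200,215:290].reshape(-1,3)
m=(Q[:,2]>82)&(Q[:,2]<100);q=np.array([w2b(p) for p in Q[m]]);print(m.sum(),q.min(0),q.max(0),np.median(q,0),Q[m][:,2].max())
E
```

```text
clock: 32.83
eef_pos: [583.5, -62.2, 206.9]
tool_rot: [3.139, 0.003, 1.317]
force: [0.3, 1.0, -0.2]
width: 85.4
109 [48.46371249 66.96218813] [ 99.90977069 119.65299496] [71.61010919 86.02008673] 95.46197636308787
```

View pics/g8.png

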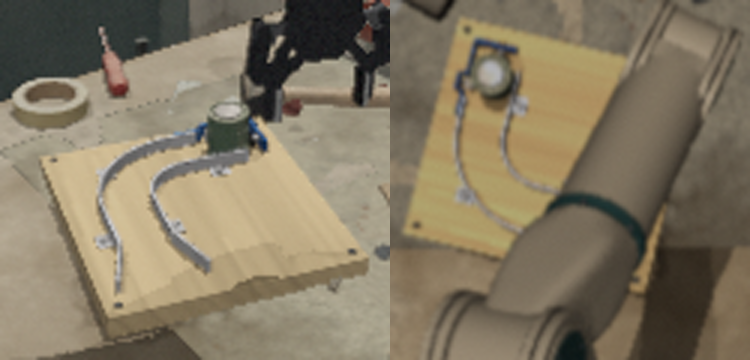

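Both views show the tin upright inside the carriage. Its lid is at board level + 61 mm and its axis is at board x≈74, 13 mm past the roller. I'll let the arm settle, then hand in.

```bash
python3 -m jog '0 0 0 0 0 0 1; 0 0 0 0 0 0 1; 0 0 0 0 0 0 1; 0 0 0 0 0 0 1'; python3 - <<'E'
from h import *
import pickle
A=pickle.load(open("d0.pkl","rb"))["scene"];B=ctrl.get_image("scene")
for nm,u,v in(("jar",363,215),("tape",187,146)):
    print(nm,np.abs(A["image"][v-8:v+9,u-12:u+13].astype(int)-B["image"][v-8:v+9,u-12:u+13]).mean(),np.round(cloud(A)[v,u],1),np.round(cloud(B)[v,u],1))
print(ctrl.finish_job())
E
```

```text
clock: 33.42
eef_pos: [584.8, -54.3, 204.3]
tool_rot: [-3.141, 0.0, 1.328]
force: [0.1, 0.6, -0.0]
width: 85.5
jar 3.3458823529411763 [ 726.2 -313.6   81.9] [ 727.6 -312.8   80.7]
tape 3.0831372549019607 [543.3 478.1   7.6] [542.2 475.6   9.1]
the job is handed in; nothing more can be done
None
```

The green tin is standing upright at the end of the track, seated between the roller and the buffer. I handed the job in at about 33 s.

**What I did:** I set the tin down in the flared mouth and slid it along the board in my grip. I found the rails by touch: the channel centre was 6 mm off nominal in x. I then took it round the bend and past the roller, and pressed it against the buffer. After that I eased off to about 4 N, let go and moved clear.

**Forces:** In the rails the sideways and forward readings stayed at or below about 6 N, with no jam. The hand pressed down with up to about 8 N at one point. Against the buffer the reading peaked at about 9 N, with the tin about 2 mm past first contact.

**Last checks:**
- **Tin:** both cameras show it upright inside the carriage. Its axis is at board x ≈ 74 mm, 13 mm past the roller as the camera placed it, and its lid is at the right height.
- **Jar and tape:** they read the same as at the start, within the camera noise of 1–3 mm.

**What disagreed or is unproven:**
- **Rail shift in y:** touch gave only about -4 mm, against -6 mm expected from the diagonal. I put that down to board calibration or the tin sitting slightly off-centre in the fingers, and steered by touch.
- **Lifts off the board:** the tin's height rose by 0.2–0.3 mm twice, once during the side probe and once beside the roller. I lowered it again each time.
- **Buffer and roller travel:** I could not read these joints directly, so I inferred the seating from force, position and pictures.

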